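# Hook the spares tray out from under the bench shelf and fit the battery

### The arm

A 6-joint arm with a two-finger parallel gripper is mounted at the origin on the work surface. World frame = base frame: x ahead of the robot, y to its left, z up, the work surface at z = 0. Lengths are in m, angles in rad, forces in N, time in s.
With the tool pointing down it reaches from about 0.25 to 0.725 m from the base axis. Payload 9.7 kg.
Tool frame: the origin (TCP) lies on the centre line of the jaws, within the pads' length; the fingertips stand 11 mm ahead of it and the grasp point (between the pads) lies 8 mm behind it; z points along the fingers, y is the direction in which the jaws open and shut (so a half turn about z gives the same grasp; the last joint's range is limited). The gripper opens to 85 mm and grips with 20 to 120 N. Pads are 22 mm wide; open, the fingers measure 114 mm over their backs; the gripper's body (76 mm by 85 mm) begins 54 mm behind the grasp point. The pads swing forward as they close: fully open they stand 13 mm farther back than shut.
Start: joints at [1.12, 0.087, 0.176, 1.66, 0, 1.571], TCP at [0.24, 0.495, 0.212] pointing down, gripper open.
Joint ranges: [-3.13, 3.13], [-0.85, 1.81], [-1.15, 1.24], [-2.2, 2.28], [-1.44, 1.52], [-3.14, 3.14]. Speed limits (rad/s): [2.22, 2.22, 2.57, 3.14, 3.14, 3.14].

### API

Orientations are given as [roll, pitch, yaw] about the fixed x, y, z axes, in that order (R = Rz(yaw) Ry(pitch) Rx(roll)).
In Python, from plant import ctrl, camera, nets gives the robot as it stands.
- The arm moves only by the tool play_rows, never from a script. Its argument "rows" is one flat list of numbers, 5 for each row, row after row: the gripper's target within -1 to 1 (fully open at 1, half-way at 0, shut at -1), then the shift along the world's x, y, z in cm, then the turn about the world's z in degrees. A call has 1 to 10 rows; each row shifts and turns the commanded pose from where the row before left it; what a row does not reach is not made up. A row lasts 1/10 s, in which the tool goes at most 50 mm and 8.59 degrees, less where a joint would pass 70% of its speed; a pose out of reach is approached as far as the arm can. A call is refused whole if a number of a shift passes 5 or a number of a turn 8.59, either way. A call with a gripper value outside its range is refused whole. The fingers move at their own pace and stop on an object; "newtons" is the grip in N (left out, the last holds). Time passes only in rows, so rows that do not move let the fingers close. It gives the time, the measured TCP pose, the force and the opening at its end, in the units of the state.
- ctrl.get_obs(): the state, without advancing time (a new reading comes with each control period).
- camera(name): name is "scene" or "top" or "wrist"; returns a dict with "image" (384x512x3 uint8, red, green, blue), "range_z" (384x512 float32, m along the optical axis (not along the pixel's ray), 0 where there is no reading), "intrinsics" (3x3 intrinsics, pixels), "cam_to_world" (4x4, takes a point from camera to world coordinates); the wrist camera has in their place "T_tool_cam" (4x4, takes a point from camera to tool coordinates, whose origin is the TCP and whose axes are the flange's). Camera axes: x right, y down, z forward; pixel columns grow to the right and rows downward; lengths in m; the calibration is good to about 2 mm. The wrist camera is an equidistant fisheye: a pixel r from the principal point sees the ray r / f radians off the axis. A picture is of the moment at which its call begins: read the wrist's pose just before it.
- ctrl.sign_off(): hands the job in, once; it reports no verdict.
Trained networks look in a picture, given as the dict that the camera call returned (one of the last four; its "shot" number tells which), for a name from the list of things; names that differ only in an ending like _2 or _b are one class to them, and where a whole thing is asked for, a point or a joint stands for the part that bears it (a point fixed in the world has none). Each returns a list of dicts, best first, with "conf" (0 to 1); they miss things now and then, are a little off and sometimes report something else, mostly with a low value. They report only what shows in the picture. A call takes as long as a camera call. They do not tell look-alikes from the thing itself.
- nets.trace(target, picture): "mask" (384x512 bool, what is visible of it) and "box" ([left, top, width, height] in pixels, round what is visible of it).
The state is a dict: "clock": time; "joints": joint angles; "qvel": joint speeds; "tau": joint torques, N m; "tool_pos": TCP position; "tool_rot": TCP orientation; "contact_force": force on the tool from outside, world axes, zero at the start; "ft_torque": the same for the moment, N m; "gripper_width": finger opening in m.
Only numpy, scipy, OpenCV 4.12 (cv2) and the standard library are available. Lean on these libraries where they do the work, as an engineer would, in place of code of your own. Each camera call takes 0.05 s, during which the arm holds its last target. There are 200 camera calls.

### The job

The spares tray with the laptop's battery has been pushed far back under the wire shelf, and the pull hook was shoved in beside it handle first: draw the hook out, lay it down on the bench and let go, take it again by its handle, hook it into the tray's ring and drag the tray out with it until the whole tray stands well clear of the shelf's front. Then unhook, lay the hook flat on the bench clear of tray, shelf and laptop, lift the battery out of the tray and set it gently, flat and fully home, into the laptop's empty battery bay. Do not move the tray with the gripper while it is under the shelf, and leave the solder spool, the jar and the screwdriver where they are.

Things in the scene. Friction and masses are not known exactly. Their poses are not given: they have to be found in the camera images.
- shelf: low wire shelf of steel rod, fixed on the bench at the robot's left: 300 mm deep (its x), 460 wide (its y), four corner legs, open on all sides; underside of the deck 104 mm and top 116 mm above the bench, some things along its back edge. Origin on the bench under the middle of the deck; -x points out of its front (about to the robot's right); front rail and front legs at x = -150 mm, legs at y = +-230
- tray: spares tray, plain aluminium open box on the bench, wholly under the shelf: 130 mm deep (its x), 180 wide (its y), 38 high, walls and floor 4 mm, 0.35 to 0.65 kg; drags with about 3 to 10 N. Origin: centre of its underside; -x points out of its front, as the shelf's does within 0.1 rad
- eye (a point): centre of the steel pull ring standing upright, rigid, on the middle of the tray's front wall: hole 38 mm across, rod 5 mm thick, ring centre 26 mm above the bench and 26.5 mm in front of the wall; the hole runs sideways, along the tray's y. Starts 50 to 85 mm behind the shelf's front rail. Axes of the tray
- hook: pull hook lying flat, 194 mm long, 0.15 kg: black handle (x -85 to 0, 26 wide, 18 mm high), then a steel bar 8 mm thick that at x = 105 turns to +y for 30 mm, then 12 mm back (lip). Starts handle first under the shelf beside the tray, 85 to 105 mm of hooked end sticking out. Origin: underside, where handle meets bar; +x along the bar to the hook; bar centre line at y = 0, z = 9 mm
- throat (a point): middle of the J's cross bar, x = 105, y = 15, z = 9 mm in the hook's frame; 22 mm free between bar and lip. Same axes as the hook
- handle (a point): middle of the hook's handle, x = -42.5, y = 0, z = 9 mm in the hook's frame
- battery: battery pack, black rigid slab 140 (its x) x 50 (its y) x 24 mm, about 0.22 kg, lying flat in the tray, its long side across the tray; about 30 mm free between its long sides and the tray's walls. Origin: centre of its underside. Either end may go either way round in the bay
- laptop: laptop, silver rim and black floor, lying bottom up with its bottom cover off, fixed on the bench to the robot's right, 300 (its x) x 210 (its y) x 24 mm high; board, blower and heat pipes show in the larger part, the empty battery bay lies along the +y edge. Origin: centre of its underside on the bench
- bay (a point): centre of the floor of the empty battery bay, 70 mm to +y of the laptop's origin and 12 mm above the bench; the bay is 148 (along the laptop's x) x 58 mm and 12 mm deep, so 4 mm free all round the pack, which stands 12 mm proud of the laptop when seated. Axes of the laptop
- solder_spool: white plastic spool of solder standing on end, 60 mm across, 48 mm tall; stands either beyond the drag path or on the open bench between hook and laptop. Bystander, loose: leave it alone
- flux_jar: small jar, 48 mm across, 55 mm tall; stands in the other of the spool's two places. Bystander, loose: leave it alone
- screwdriver: screwdriver, 170 mm long, lying between the robot and the laptop. Bystander, loose: leave it alone
Not all that is in view belongs to the job. Leave any orange or purple look-alike of the hook alone.

How it is judged:
On the way, in this order (a step that is already met when the one before it is completed fails the run):
1. the hook has been drawn out until its whole handle is in front of the shelf, and lies flat on the bench, let go (x of handle in the frame of shelf below -0.185 m and contact force between the fingers and hook below 0.1 N and height (world z) of each of throat, handle below 0.022 m and linear speed of hook below 0.03 m/s), for 0.15 s.
2. the hook, held by its handle, is in the tray's ring while the tray is still under the shelf (x of throat in the frame of eye between -0.022 and 0.022 m and y of throat in the frame of eye between -0.014 and 0.014 m and z of throat in the frame of eye between -0.02 and 0.02 m and contact force between the fingers and hook above 1 N and distance between the grasp point and handle below 0.065 m and x of tray in the frame of shelf above -0.1 m), for 0.1 s.
3. the whole tray stands clear in front of the shelf with the hook still in its ring (x of throat in the frame of eye between -0.022 and 0.022 m and y of throat in the frame of eye between -0.014 and 0.014 m and z of throat in the frame of eye between -0.02 and 0.02 m and x of tray in the frame of shelf below -0.225 m), for 0.1 s.
At the end, for the whole second after the job is handed in: Battery flat on the floor of the bay (3 mm), within its play (6 mm, 0.12 rad); tray flat on the bench, all of it at least 10 mm in front of the shelf's front rail; hook flat on the bench (within 22 mm of it), in front of the shelf, out of the ring, touching neither tray nor laptop; all at rest (x of battery in the frame of bay between -0.006 and 0.006 m and y of battery in the frame of bay between -0.006 and 0.006 m and z of battery in the frame of bay between -0.003 and 0.003 m and angle between the x axis of battery and the x axis of bay, either way round below 0.12 rad and angle between battery's own z axis and vertical below 0.06 rad and linear speed of each of battery, tray below 0.02 m/s and x of tray in the frame of shelf below -0.225 m and angle between tray's own z axis and vertical below 0.08 rad and height (world z) of tray below 0.008 m and height (world z) of each of throat, handle below 0.022 m and linear speed of hook below 0.03 m/s and x of handle in the frame of shelf below -0.16 m and contact force between hook and tray below 0.1 N and contact force between hook and laptop below 0.1 N and x of throat in the frame of shelf below -0.155 m and not (x of throat in the frame of eye between -0.022 and 0.022 m and y of throat in the frame of eye between -0.014 and 0.014 m and z of throat in the frame of eye between -0.02 and 0.02 m)).
It fails at once if the gripper or arm moves the tray while it is under the shelf (contact force between any of the fingers, the arm and tray above 1.5 N and not (x of tray in the frame of shelf below -0.225 m)).
It fails at once if the battery is dropped or slammed into the laptop (faster than 0.5 m/s at the bay) (horizontal distance between battery and bay below 0.06 m and height (world z) of battery below 0.045 m and linear speed of battery above 0.5 m/s).
It fails at once if the tray is tipped (angle between tray's own z axis and vertical above 0.4 rad).
It fails at once if a bystander is moved by more than 30 mm (distance of any of solder_spool, flux_jar, screwdriver from where it was at the start of the episode above 0.03 m).
It also fails if it takes over 72 s, if anything falls off the work surface, if the arm or the gripper's body presses on something with over 40 N, if the wrist force passes 120 N, or if a joint passes its speed limit or range.

## Working session

There is one attempt and no reset: what is moved stays moved. The work goes in short steps, Python scripts to look and compute and a tool call to move; the robot and the scene stay as the last step left them, time stands still between calls to the robot, and variables do not carry over. Pictures are saved under pics/ and viewed, about 8 in all and at most 12, crops included, and the job is handed in when it is done.

Besides the shell and the picture viewer there is one more tool, called after "Call:" in YAML: its name, and indented under it one key for each argument. play_rows: Moves the arm, as the interface text tells. Its arguments: {"type":"object","properties":{"rows":{"type":"array"},"newtons":{"type":"number"}},"required":["rows"]}

```bash
ls; mkdir -p pics; python3 - <<'E'
from plant import ctrl,camera,nets
import cv2,numpy as np
o=ctrl.get_obs();print(o['clock'],o['tool_pos'],o['tool_rot'],o['gripper_width'])
for n in ['top','scene']:
    p=camera(n);np.savez(f'{n}0.npz',**{k:p[k] for k in ['image','range_z','intrinsics','cam_to_world']})
    cv2.imwrite(f'pics/{n}0.png',cv2.resize(p['image'][:,:,::-1],(800,600)))
    print(n,p['cam_to_world'].round(3).tolist(),p['intrinsics'].tolist())
    for t in ['shelf','tray','hook','battery','laptop','solder_spool','flux_jar','screwdriver','eye']:
        try:print(t,[(round(d['conf'],2),d['box']) for d in nets.trace(t,p)])
        except Exception as e:print(t,e)
E
```

```text
pics
0.0 [0.23950692 0.49481163 0.21145194] [-3.14021533e+00  9.03748403e-06  2.69081692e+00] 0.08530060154987552
top [[0.024, -0.996, 0.085, 0.408], [-1.0, -0.024, 0.001, 0.121], [0.001, -0.085, -0.996, 1.112], [0.0, 0.0, 0.0, 1.0]] [[361.4658431779663, 0.0, 263.13060605506917], [0.0, 361.4658431779663, 190.7916108012186], [0.0, 0.0, 1.0]]
shelf [(0.94, [134.4, 78.6, 119.8, 165.3]), (0.55, [360.5, 195.9, 21.6, 16.1])]
tray [(0.87, [173.7, 125.9, 49.2, 65.3])]
hook [(0.94, [88.4, 193.6, 14.1, 64.8]), (0.87, [215.8, 195.7, 64.8, 10.6]), (0.6, [162.5, 273.3, 64.9, 26.5])]
battery [(0.67, [185.1, 135.6, 17.1, 46.1])]
laptop [(0.73, [395.0, 127.9, 87.8, 109.7])]
solder_spool [(0.96, [357.0, 195.1, 25.8, 19.1]), (0.21, [395.3, 132.5, 88.7, 105.9])]
flux_jar [(0.67, [347.1, 88.4, 17.4, 19.2]), (0.47, [173.1, 125.2, 55.2, 67.4])]
screwdriver [(0.53, [354.9, 232.2, 29.0, 8.1])]
eye [(0.67, [169.1, 125.7, 65.1, 65.5])]
scene [[-0.774, 0.379, -0.508, 1.236], [0.633, 0.473, -0.612, 1.029], [0.008, -0.795, -0.606, 0.936], [0.0, 0.0, 0.0, 1.0]] [[432.65661705485456, 0.0, 257.84009102426523], [0.0, 432.65661705485456, 190.8814885720844], [0.0, 0.0, 1.0]]
shelf [(0.63, [179.7, 163.2, 189.0, 154.8])]
tray [(0.81, [237.4, 220.0, 67.9, 38.0]), (0.26, [178.8, 165.0, 189.1, 152.3])]
hook [(0.73, [391.5, 252.8, 24.6, 29.8]), (0.64, [332.1, 183.4, 51.3, 25.9]), (0.58, [244.2, 188.1, 48.3, 30.1])]
battery [(0.81, [265.4, 228.0, 32.4, 21.7])]
laptop [(0.7, [122.2, 118.9, 85.4, 48.9])]
solder_spool [(0.72, [201.5, 142.5, 13.9, 18.8])]
flux_jar []
screwdriver [(0.66, [222.7, 138.2, 22.2, 20.9]), (0.37, [132.6, 181.1, 10.8, 19.6])]
eye [(0.95, [234.3, 214.8, 75.2, 47.7]), (0.56, [203.7, 143.0, 13.2, 17.9]), (0.51, [244.8, 190.7, 46.8, 27.9])]
```

```bash
python3 - <<'E'
import cv2,numpy as np
d=np.load('top0.npz');im=d['image'][:,:,::-1]
cv2.imwrite('pics/c1.png',cv2.resize(im[70:310,80:400],(800,600),interpolation=cv2.INTER_CUBIC))
E
```

```text
(no output)
```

View pics/top0.png

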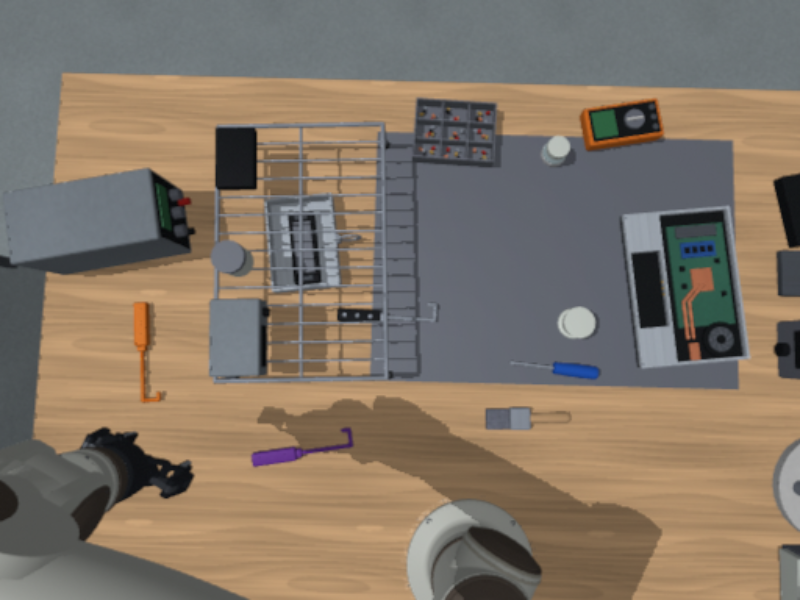

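View pics/c1.png

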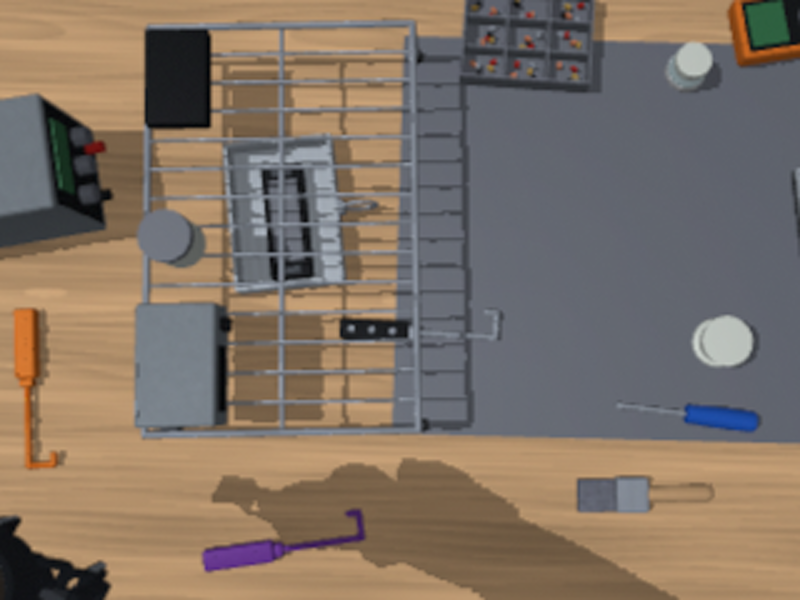

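The image shows three hook-shaped things (800-px picture): orange at (145,350), purple at (300,450), and one with a black handle and steel bar at (385,315). Only the third matches the description: it lies handle first under the shelf with its J at (435,312), and the enlarged crop confirms it. The tray is at (305,245) with its ring at (350,238). The jar is at (557,150), the spool at (577,322) and the bay at (648,290).

```bash
cat > h.py <<'E'
import numpy as np,cv2
def plane(p,uv,z):
    """pixels (n,2) of top/scene picture -> world points on plane height z"""
    uv=np.atleast_2d(np.asarray(uv,float));K=p['intrinsics'];T=p['cam_to_world']
    r=np.c_[(uv-[K[0,2],K[1,2]])/[K[0,0],K[1,1]],np.ones(len(uv))]@T[:3,:3].T
    return T[:3,3]+r*((z-T[2,3])/r[:,2:])
def cloud(p):
    v,u=np.mgrid[:384,:512];K=p['intrinsics'];z=p['range_z']
    c=np.stack([(u-K[0,2])/K[0,0]*z,(v-K[1,2])/K[1,1]*z,z],-1)
    return c@p['cam_to_world'][:3,:3].T+p['cam_to_world'][:3,3]
E
python3 - <<'E'
from h import *
p=dict(np.load('top0.npz'))
def c1(x,y):return (80+x/2.5-.3,70+y/2.5-.3)
def t8(x,y):return (x*.64-.2,y*.64-.2)
def s(n,uv,z):print(n,(plane(p,uv,z)*1000).round(0)[0])
s('hook bar corner',c1(495,336),.009);s('bar at rail',c1(425,331),.009);s('handle back',c1(341,329),.018);s('handle front',c1(410,329),.018)
s('lip',c1(497,312),.009)
s('front rail far',c1(411,25),.11);s('front rail near',c1(416,430),.11);s('back rail far',c1(146,27),.11);s('back near',c1(142,433),.11)
for n,q in dict(t1=(225,141),t2=(331,137),t3=(343,284),t4=(240,291)).items(): s(n,c1(*q),.038)
s('ring base',c1(338,207),.03);s('ring end',c1(377,205),.04)
s('spool',t8(577,322),.048);s('jar',t8(558,148),.055);s('box corner',t8(416,163),.03);s('box c2',t8(494,165),.03)
for n,q in dict(l1=(622,214),l2=(734,207),l3=(747,356),l4=(636,367)).items(): s(n,t8(*q),.024)
for n,q in dict(b1=(632,255),b2=(656,250),b3=(665,325),b4=(640,329)).items(): s(n,t8(*q),.018)
c=cloud(p)
m=c[...,2]
print('depth z at laptop rim',m[150:230:8,397].round(3), 'bay',m[165:205:4,415].round(3))
print('tray rows',m[125:192:3,176].round(3))
E
```

```text
hook bar corner [463.  77.   9.]
bar at rail [467. 162.   9.]
handle back [466. 264.  18.]
handle front [468. 180.  18.]
lip [492.  75.   9.]
front rail far [811. 184. 110.]
front rail near [352. 166. 110.]
back rail far [801. 487. 110.]
back near [342. 467. 110.]
t1 [690. 410.  38.]
t2 [698. 282.  38.]
t3 [519. 261.  38.]
t4 [508. 383.  38.]
ring base [613. 271.  30.]
ring end [615. 223.  40.]
spool [ 462. -191.   48.]
jar [ 795. -153.   55.]
box corner [767. 120.  30.]
box c2 [767. -34.  30.]
l1 [ 677. -286.   24.]
l2 [ 696. -506.   24.]
l3 [ 405. -524.   24.]
l4 [ 379. -311.   24.]
b1 [ 597. -307.   18.]
b2 [ 608. -355.   18.]
b3 [ 461. -370.   18.]
b4 [ 453. -321.   18.]
depth z at laptop rim [-0.     0.004  0.    -0.003 -0.    -0.003  0.004  0.001 -0.002  0.005] bay [0.015 0.008 0.011 0.012 0.011 0.015 0.012 0.012 0.012 0.011]
tray rows [0.115 0.031 0.002 0.005 0.114 0.004 0.009 0.007 0.007 0.006 0.008 0.003
 0.002 0.003 0.006 0.005 0.013 0.017 0.021 0.022 0.039 0.002 0.004]
```

Call:
play_rows:
  rows: [1, 0, -4, 0, -6.4, 1, 0, -4, 0, -6.4, 1, 0, -4, 0, -6.4, 1, 0, -4, 0, -6.4, 1, 0, -4, 0, -6.4, 1, 4, -3.6, 0, -6.4, 1, 4, -3.6, 0, -6.4, 1, 4.5, -3.6, 0, -6.4, 1, 5, -3.8, 0, -6.4, 1, 5, -4.4, 0, -6.4]
  newtons: 60

```text
clock: 2.0
tool_pos: [0.4318, 0.1319, 0.2124]
tool_rot: [3.141, -0.0, 1.569]
contact_force: [1.7, 1.8, 0.9]
gripper_width: 0.0853
```

```bash
cat >> h.py <<'E'
from scipy.spatial.transform import Rotation as Rn
def wplane(d,uv,z):
    """fisheye wrist pixels -> world points at height z; d has T_tool_cam,intrinsics,tool_pos,tool_rot"""
    uv=np.atleast_2d(np.asarray(uv,float));K=d['intrinsics']
    a=(uv-[K[0,2],K[1,2]])/K[0,0];th=np.linalg.norm(a,axis=1)
    r=np.c_[a*(np.sin(th)/np.maximum(th,1e-9))[:,None],np.cos(th)]
    T=np.eye(4);T[:3,:3]=Rn.from_euler('xyz',d['tool_rot']).as_matrix();T[:3,3]=d['tool_pos'];T=T@d['T_tool_cam']
    r=r@T[:3,:3].T
    return T[:3,3]+r*((z-T[2,3])/r[:,2:])
def rect(d,cx,cy,z,half,n=600):
    """rectified top view of plane z around (cx,cy): up=+x, right=-y; n px over 2*half"""
    g=(np.arange(n)+.5)/n*2*half-half
    X=cx-g[:,None]+0*g[None];Y=cy-g[None]+0*g[:,None]
    T=np.eye(4);T[:3,:3]=Rn.from_euler('xyz',d['tool_rot']).as_matrix();T[:3,3]=d['tool_pos'];T=T@d['T_tool_cam']
    P=(np.stack([X,Y,0*X+z],-1)-T[:3,3])@T[:3,:3]
    rr=np.hypot(P[...,0],P[...,1]);th=np.arctan2(rr,P[...,2]);K=d['intrinsics']
    mx=(K[0,2]+K[0,0]*th*P[...,0]/rr).astype(np.float32);my=(K[1,2]+K[1,1]*th*P[...,1]/rr).astype(np.float32)
    return cv2.remap(d['image'],mx,my,cv2.INTER_CUBIC)[:,:,::-1]
def snap(name):
    from plant import ctrl,camera
    o=ctrl.get_obs();p=camera('wrist');d={k:p[k] for k in ['image','range_z','intrinsics','T_tool_cam']}
    d['tool_pos']=o['tool_pos'];d['tool_rot']=o['tool_rot'];np.savez(name,**d);return d,o
E
python3 - <<'E'
from h import *
d,o=snap('w1.npz');print(o['tool_pos'],d['intrinsics'].tolist(),d['T_tool_cam'].round(3).tolist())
a=rect(d,.5,.15,.009,.2,590)
b=cv2.resize(d['image'][:,:,::-1],(0,0),fx=.4,fy=.4);print(a.shape,b.shape)
o=np.zeros((590,800,3),np.uint8);o[:,:590]=a;o[:b.shape[0],595:595+b.shape[1]]=b[:,:205];cv2.imwrite('pics/w1.png',o)
E
```

```text
[0.43182029 0.13194458 0.21241115] [[297.3186396354542, 0.0, 254.68042116310076], [0.0, 297.3186396354542, 198.0450920244282], [0.0, 0.0, 1.0]] [[0.0, -0.96, -0.282, 0.072], [1.0, 0.0, -0.001, 0.0], [0.001, -0.282, 0.96, -0.162], [0.0, 0.0, 0.0, 1.0]]
(590, 590, 3) (154, 205, 3)
```

View pics/w1.png

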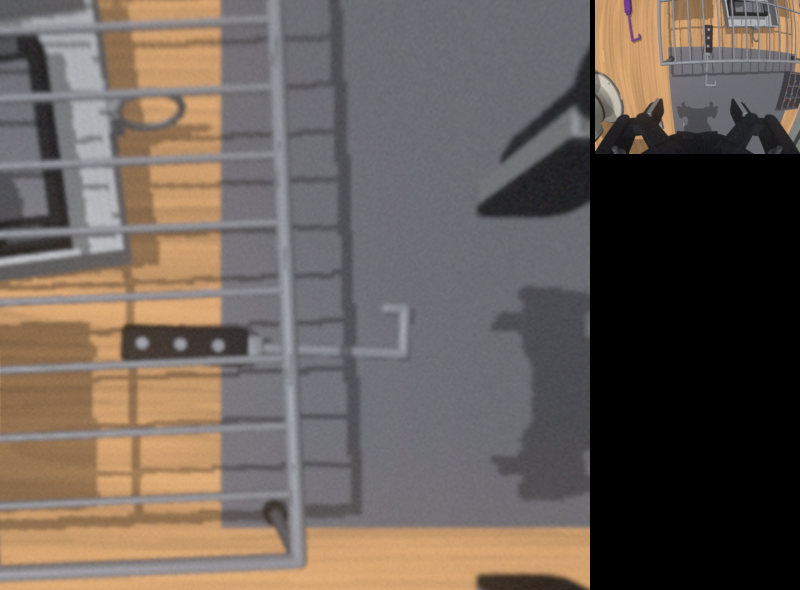

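Call:
play_rows:
  rows: [1, 1.1, -1.2, -5, -1, 1, 1, -1, -5, -1, 1, 1, -1, -4, -1, 1, 0, 0, -3, 0, 1, 0, 0, -2.9, 0, -1, 0, 0, 0, 0, -1, 0, 0, 0, 0, -1, 0, 0, 0, 0, -1, 0, 0, 0, 0, -1, 0, 0, 0, 0]

```text
clock: 3.05
tool_pos: [0.4611, 0.1029, 0.0188]
tool_rot: [3.14, -0.001, 1.522]
contact_force: [-0.4, -0.6, -0.0]
gripper_width: 0.0127
```

Call:
play_rows:
  rows: [0, 0, 0, 0, 0, 0, 0, 0, -0.5, 0, -1, 0, 0, 0, 0, -1, 0, 0, 0, 0, -1, 0, 0, 0, 0, -1, 0, 0, 0, 0, -1, 0, 0, 0, 0, -1, 0, 0, 0, 0]

```text
clock: 3.85
tool_pos: [0.4605, 0.1026, 0.0126]
tool_rot: [3.142, -0.0, 1.521]
contact_force: [0.6, -0.3, 0.3]
gripper_width: -0.0002
```

```bash
python3 - <<'E'
from h import *
from plant import camera
d,o=snap('w2.npz');print(o['tool_pos'],o['gripper_width'])
p=camera('top');print(plane(p,[[250,200]],0))
a=rect(d,.47,.12,.009,.1,400);b=cv2.resize(p['image'][150:230,190:310][:,:,::-1],(400,267),interpolation=cv2.INTER_CUBIC)
c=cv2.resize(d['image'][:,:,::-1],(400,300))
o=np.zeros((590,800,3),np.uint8);o[:400,:400]=a;o[:267,400:]=b;o[270:570,400:]=c;cv2.imwrite('pics/w2.png',o)
E
```

```text
[0.46045013 0.10260285 0.01255569] -0.00023568411111585036
[[0.47360802 0.16205289 0.        ]]
```

View pics/w2.png

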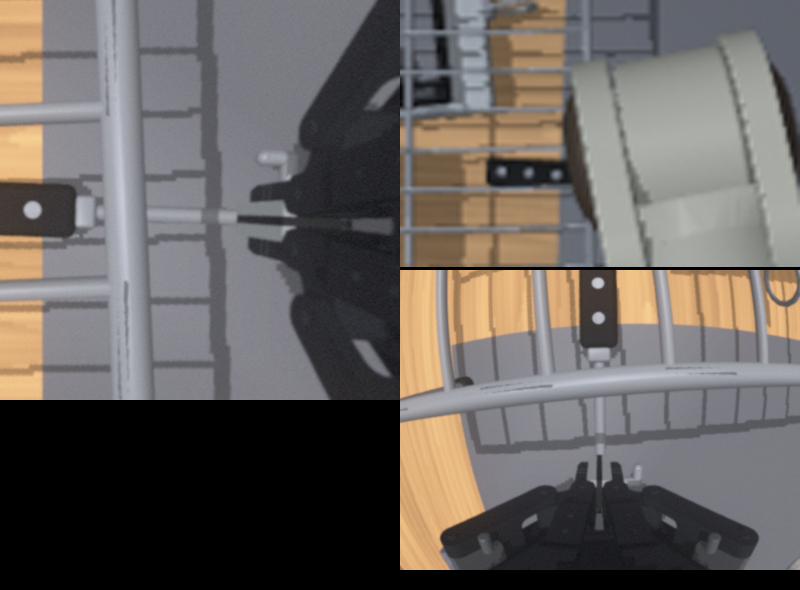

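Call:
play_rows:
  rows: [-1, 0, -0.5, 0, 0, -1, -0.1, -1, 0, 0, -1, -0.1, -1.5, 0, 0, -1, -0.1, -1.5, 0, 0, -1, -0.1, -1.8, 0, 0, -1, -0.1, -1.8, 0, 0, -1, -0.1, -1.8, 0, 0, -1, -0.1, -1.8, 0, 0, -1, 0, -1.3, 0, 0, -1, 0, 0, 0, 0]

```text
clock: 4.95
tool_pos: [0.4533, -0.0289, 0.0126]
tool_rot: [3.141, 0.0, 1.519]
contact_force: [-0.5, -0.3, -0.6]
gripper_width: -0.0004
```

```bash
python3 - <<'E'
from h import *
d,o=snap('w3.npz');print(o['tool_pos'],o['gripper_width'])
np.save('t.npy',0)
a=rect(d,.47,.1,.018,.15,450);c=cv2.resize(d['image'][:,:,::-1],(340,255))
o=np.zeros((450,800,3),np.uint8);o[:,:450]=a;o[:255,455:795]=c;cv2.imwrite('pics/w3.png',o)
E
```

```text
[ 0.45331562 -0.02893795  0.01257235] -0.00037381149903714135
```

View pics/w3.png

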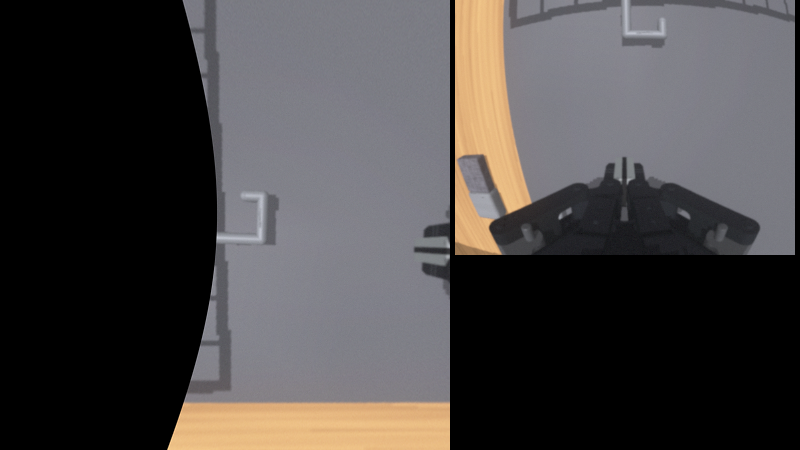

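The hook did not move: its corner is still at y≈0.073 and the fingers closed empty. I'll lower slightly here to find the true tip height before retrying.

Call:
play_rows:
  rows: [-1, 0, 0, -0.2, 0, -1, 0, 0, -0.2, 0, -1, 0, 0, 0, 0, -1, 0, 0, 0, 0]

```text
clock: 5.4
tool_pos: [0.4534, -0.027, 0.0084]
tool_rot: [-3.141, -0.0, 1.522]
contact_force: [0.5, -0.4, 0.6]
gripper_width: -0.0001
```

```bash
python3 - <<'E'
from h import *
d=dict(np.load('w2.npz'));z=d['range_z']
# depth -> world points of the whole wrist picture (range along optical axis)
v,u=np.mgrid[:384,:512];K=d['intrinsics'];a=np.stack([u-K[0,2],v-K[1,2]],-1)/K[0,0];th=np.hypot(a[...,0],a[...,1])
P=np.stack([a[...,0]*np.tan(th)/th*z,a[...,1]*np.tan(th)/th*z,z],-1)
T=np.eye(4);T[:3,:3]=Rn.from_euler('xyz',d['tool_rot']).as_matrix();T[:3,3]=d['tool_pos'];T=T@d['T_tool_cam']
W=P@T[:3,:3].T+T[:3,3]
for r in range(200,340,6):
    print(r,[tuple((W[r,c]*1000).round(0).astype(int)) for c in (252,256,260)])
E
```

```text
200 [(np.int64(460), np.int64(126), np.int64(13)), (np.int64(463), np.int64(126), np.int64(15)), (np.int64(465), np.int64(125), np.int64(12))]
206 [(np.int64(460), np.int64(122), np.int64(12)), (np.int64(462), np.int64(122), np.int64(13)), (np.int64(465), np.int64(121), np.int64(12))]
212 [(np.int64(460), np.int64(118), np.int64(12)), (np.int64(462), np.int64(119), np.int64(14)), (np.int64(464), np.int64(118), np.int64(12))]
218 [(np.int64(460), np.int64(115), np.int64(13)), (np.int64(462), np.int64(115), np.int64(13)), (np.int64(464), np.int64(114), np.int64(13))]
224 [(np.int64(459), np.int64(111), np.int64(14)), (np.int64(462), np.int64(111), np.int64(14)), (np.int64(464), np.int64(111), np.int64(13))]
230 [(np.int64(459), np.int64(107), np.int64(13)), (np.int64(462), np.int64(108), np.int64(14)), (np.int64(464), np.int64(107), np.int64(13))]
236 [(np.int64(460), np.int64(114), np.int64(36)), (np.int64(462), np.int64(113), np.int64(36)), (np.int64(464), np.int64(113), np.int64(36))]
242 [(np.int64(460), np.int64(114), np.int64(45)), (np.int64(462), np.int64(114), np.int64(44)), (n
[... 1612 characters left out ...]

314 [(np.int64(455), np.int64(35), np.int64(1)), (np.int64(458), np.int64(35), np.int64(1)), (np.int64(463), np.int64(97), np.int64(78))]
320 [(np.int64(455), np.int64(29), np.int64(1)), (np.int64(458), np.int64(28), np.int64(0)), (np.int64(462), np.int64(93), np.int64(78))]
326 [(np.int64(455), np.int64(23), np.int64(1)), (np.int64(458), np.int64(23), np.int64(1)), (np.int64(462), np.int64(91), np.int64(80))]
332 [(np.int64(454), np.int64(17), np.int64(1)), (np.int64(457), np.int64(17), np.int64(2)), (np.int64(464), np.int64(174), np.int64(175))]
338 [(np.int64(460), np.int64(114), np.int64(111)), (np.int64(462), np.int64(114), np.int64(111)), (np.int64(463), np.int64(113), np.int64(111))]
```

The depth data show the lower edge of the shut pads at z≈30 mm with the TCP at z≈12.6 mm. That disagrees with the stated 11 mm tip reach. I'll check it in a fresh wrist and scene shot.

```bash
cat >> h.py <<'E'
def wcloud(d):
    z=d['range_z'];v,u=np.mgrid[:384,:512];K=d['intrinsics'];a=np.stack([u-K[0,2],v-K[1,2]],-1)/K[0,0];th=np.hypot(a[...,0],a[...,1])
    P=np.stack([a[...,0]*np.tan(th)/th*z,a[...,1]*np.tan(th)/th*z,z],-1)
    T=np.eye(4);T[:3,:3]=Rn.from_euler('xyz',d['tool_rot']).as_matrix();T[:3,3]=d['tool_pos'];T=T@d['T_tool_cam']
    return P@T[:3,:3].T+T[:3,3]
E
python3 - <<'E'
from h import *
from plant import camera
d,o=snap('w4.npz');W=wcloud(d);print(o['tool_pos'],o['gripper_width'],o['contact_force'])
for r in range(226,244,1):print(r,*[(W[r,c]*1000).round(0).astype(int).tolist() for c in (254,258)])
p=camera('scene');c=cloud(p)
t=o['tool_pos'];m=(np.hypot(c[...,0]-t[0],c[...,1]-t[1])<.03)&(p['range_z']>0)
h=c[m][:,2];print(np.histogram(h,bins=np.arange(-.005,.15,.01)))
v,u=np.where(m);r0,r1,c0,c1=v.min()-10,v.max()+10,u.min()-20,u.max()+20
cv2.imwrite('pics/s4.png',cv2.resize(p['image'][r0:r1,c0:c1][:,:,::-1],None,fx=6,fy=6)[:600,:800])
# tall finger points per column bottom
for k in np.argsort(h)[:0]:pass
q=c[m];q=q[(q[:,2]>.01)&(q[:,2]<.06)];print((q[np.argsort(q[:,2])][:25]*1000).round(0))
E
```

```text
[ 0.45337542 -0.02700072  0.00841993] -0.0001403297972792162 [ 0.47709882 -0.37706319  0.57496722]
226 [453, -23, 2] [456, -23, 1]
227 [453, -24, 1] [456, -23, 2]
228 [453, -24, 1] [456, -24, 2]
229 [453, -25, 0] [456, -25, 2]
230 [453, -26, 1] [456, -26, 0]
231 [453, -26, 1] [456, -27, 1]
232 [453, -27, 1] [456, -27, 1]
233 [453, -28, 1] [456, -27, 2]
234 [453, -28, 1] [456, -29, 1]
235 [453, -29, 2] [455, -29, 1]
236 [454, -16, 33] [456, -16, 33]
237 [454, -16, 34] [456, -16, 33]
238 [454, -16, 35] [456, -16, 35]
239 [454, -16, 37] [456, -16, 36]
240 [454, -15, 39] [456, -16, 37]
241 [454, -16, 39] [456, -16, 39]
242 [454, -16, 39] [456, -16, 41]
243 [454, -16, 41] [456, -16, 41]
(array([110,   8,   0,   3,  19,  18,  16,  14,  40,  27,  24,  29,  26,
        41,  23]), array([-0.005,  0.005,  0.015,  0.025,  0.035,  0.045,  0.055,  0.065,
        0.075,  0.085,  0.095,  0.105,  0.115,  0.125,  0.135,  0.145]))
[[458. -19.  33.]
 [455. -17.  33.]
 [465. -22.  34.]
 [469. -22.  36.]
 [454. -18.  37.]
 [457. -19.  37.]
 [448. -19.  37.]
 [464. -23.  38.]
 [461. -21.  38.]
 [465. -15.  38.]
 [469. -34.  38.]
 [470. -26.  39.]
 [453. -19.  40.]
 [469. -22.  40.]
 [462. -25.  41.]
 [469. -28.  42.]
 [461. -20.  43.]
 [449. -18.  43.]
 [470. -33.  44.]
 [469. -23.  45.]
 [460. -16.  45.]
 [447. -21.  45.]
 [465. -27.  45.]
 [463. -23.  46.]
 [455. -16.  47.]]
```

View pics/s4.png

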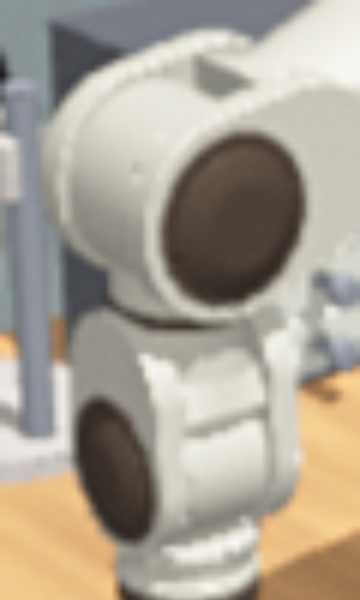

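Both cameras put the tips about 25 mm behind the reported TCP along the tool, not 11 mm ahead of it. I'll go by the measurement: tip z ≈ TCP z + 25 mm when shut. Now I'll retry the grasp deeper.

Call:
play_rows:
  rows: [1, 0, 1, 0, 0, 1, 0, 2.5, 0, 0, 1, 0.4, 3.5, 0, 0, 1, 0.4, 3.5, 0, 0, 1, 0, 2.2, 0, 0, 1, 0, 0, -1, 0, 1, 0, 0, -1, 0, 1, 0, 0, -0.8, 0, 1, 0, 0, 0, 0, 1, 0, 0, 0, 0]

```text
clock: 6.5
tool_pos: [0.4612, 0.0989, -0.0197]
tool_rot: [-3.141, 0.0, 1.52]
contact_force: [0.1, -1.1, 0.4]
gripper_width: 0.0858
```

Call:
play_rows:
  rows: [-1, 0, 0, 0, 0, -1, 0, 0, 0, 0, -1, 0, 0, 0, 0, -1, 0, 0, 0, 0, -1, 0, 0, 0, 0, -1, 0, 0, 0, 0, -1, 0, 0, 0, 0, -1, 0, 0, 0, 0]

```text
clock: 7.3
tool_pos: [0.4621, 0.0997, -0.0187]
tool_rot: [3.14, -0.0, 1.522]
contact_force: [-0.3, -0.3, 5.7]
gripper_width: 0.0053
```

Call:
play_rows:
  rows: [-1, 0, 0, 0.1, 0, -1, 0, -0.5, 0, 0, -1, -0.1, -1.2, 0, 0, -1, -0.1, -1.6, 0, 0, -1, -0.1, -1.8, 0, 0, -1, -0.1, -1.8, 0, 0, -1, -0.1, -1.8, 0, 0, -1, -0.1, -1.8, 0, 0, -1, -0.1, -1.8, 0, 0, -1, 0, -0.7, 0, 0]

```text
clock: 8.3
tool_pos: [0.4539, -0.0322, -0.0186]
tool_rot: [-3.141, 0.0, 1.52]
contact_force: [0.5, 1.4, -0.1]
gripper_width: 0.0056
```

```bash
python3 - <<'E'
from h import *
from plant import camera,nets
d,o=snap('w5.npz');W=wcloud(d);print(o['tool_pos'],o['gripper_width'],o['contact_force'])
for r in range(150,250,8):print(r,*[(W[r,c]*1000).round(0).astype(int).tolist() for c in (248,256,264)])
p=camera('top');print([(x['conf'],x['box']) for x in nets.trace('hook',p)])
E
```

```text
[ 0.45390772 -0.03215129 -0.01858673] 0.005558057251623352 [ 0.51240771  1.35717141 -0.05084563]
150 [454, 23, 10] [458, 23, 14] [461, 23, 12]
158 [454, 20, 12] [457, 20, 13] [461, 19, 12]
166 [454, 16, 11] [457, 16, 14] [461, 16, 12]
174 [453, 12, 11] [457, 13, 15] [461, 12, 12]
182 [453, 8, 12] [457, 9, 14] [460, 8, 12]
190 [453, 5, 12] [457, 5, 14] [460, 5, 12]
198 [453, 1, 11] [456, 1, 14] [460, 0, 11]
206 [452, -3, 10] [456, -3, 13] [460, -4, 11]
214 [452, -7, 11] [456, -6, 14] [460, -11, 3]
222 [452, -11, 12] [456, -10, 15] [460, -16, 0]
230 [452, -14, 13] [456, -14, 15] [460, -20, 2]
238 [451, -20, 11] [455, -18, 15] [459, -21, 8]
246 [452, -21, 17] [455, -23, 13] [459, -22, 16]
[(0.76, [87.0, 196.0, 16.9, 62.3]), (0.53, [263.4, 201.7, 40.6, 5.8])]
```

Call:
play_rows:
  rows: [1, 0, 0, 0, 0, 1, 0, 0, 0, 0, 1, 0, 0, 0, 0, 1, 0, 0, 0, 0, 1, 0.1, 1.5, 0, 0, 1, 0.2, 3, 0, -1, 1, 0.2, 3, 0, 0, 1, 0.2, 3, 0, 0, 1, 0.1, 2, 0, 0, 1, 0, 0, 0, 0]

```text
clock: 9.45
tool_pos: [0.4625, 0.0967, -0.0184]
tool_rot: [3.141, -0.0, 1.507]
contact_force: [0.3, -0.1, -0.6]
gripper_width: 0.0857
```

```bash
python3 - <<'E'
from h import *
from plant import camera
d,o=snap('w6.npz');print(o['tool_pos'],o['gripper_width'],o['contact_force'])
p=camera('scene')
p2=camera('top')
a=rect(d,.56,.15,.015,.15,400);b=cv2.resize(d['image'][:,:,::-1],(400,300));c=cv2.resize(p2['image'][130:230,180:320][:,:,::-1],(400,286),interpolation=cv2.INTER_CUBIC)
q=np.zeros((590,800,3),np.uint8);q[:400,:400]=a;q[:300,400:]=b;q[302:588,400:]=c;cv2.imwrite('pics/w6.png',q)
np.savez('top6.npz',**{k:p2[k] for k in ['image','range_z','intrinsics','cam_to_world']})
E
```

```text
[ 0.46248538  0.09665723 -0.01843458] 0.08566044232504172 [ 0.34157878 -0.12287647 -0.5678371 ]
```

View pics/w6.png

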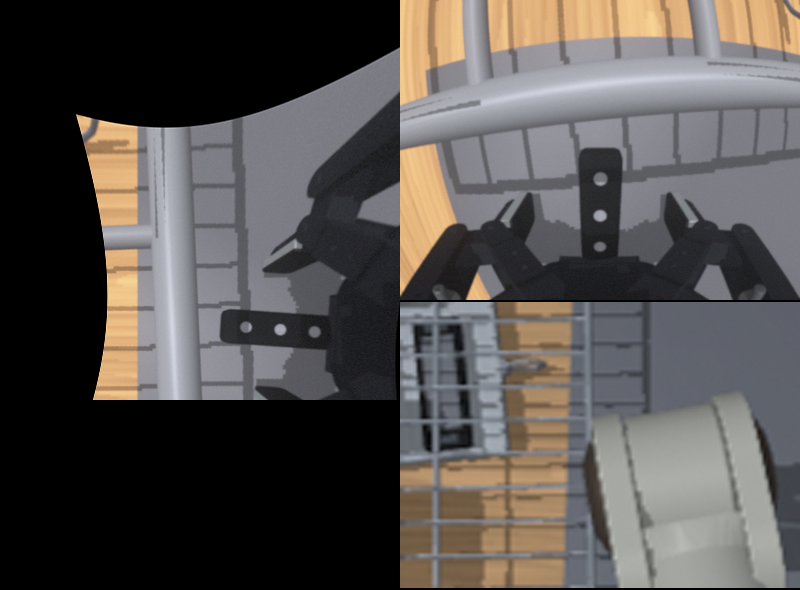

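Call:
play_rows:
  rows: [-1, 0, 0, 0, 0, -1, 0, 0, 0, 0, -1, 0, 0, 0, 0, -1, 0, 0, 0, 0, -1, 0, 0, 0, 0, -1, 0, 0, 0, 0, -1, 0, -0.5, 0.5, 0, -1, 0, -1.5, 1.5, 0, -1, 0, -2, 3, 0, -1, 0, -2, 4, 0]

```text
clock: 10.6
tool_pos: [0.4608, 0.0338, 0.071]
tool_rot: [-3.138, 0.0, 1.505]
contact_force: [0.5, -0.7, -1.6]
gripper_width: 0.0246
```

```bash
python3 - <<'E'
from plant import ctrl
o=ctrl.get_obs();print({k:(v.round(3) if hasattr(v,'round') else v) for k,v in o.items()})
from h import *
p=dict(np.load('top0.npz'));c=cloud(p)
m=(c[...,2]>.03)&(c[...,2]<.6)
# heights of surroundings: shelf things, box
for n,(x0,x1,y0,y1) in dict(shelfbox=(.34,.5,.36,.5),spool=(.4,.52,-.25,-.13),partsbox=(.75,.92,-.05,.13)).items():
    k=(c[...,0]>x0)&(c[...,0]<x1)&(c[...,1]>y0)&(c[...,1]<y1);print(n,c[k][:,2].max().round(3))
E
```

```text
{'clock': 10.6, 'joints': array([ 0.073, -0.127, -0.307,  1.395,  0.   ,  1.71 ]), 'qvel': array([-0.435, -0.203,  0.645,  0.812,  0.   , -0.425]), 'tau': array([ 3.9180e+00, -3.8084e+01,  4.2099e+01, -1.8980e+00, -1.0000e-03,
        7.2900e-01]), 'tool_pos': array([0.461, 0.034, 0.071]), 'tool_rot': array([-3.138,  0.   ,  1.505]), 'contact_force': array([ 0.51 , -0.684, -1.639]), 'ft_torque': array([-0.015, -0.146, -0.015]), 'gripper_width': 0.024603184096672427}
shelfbox 0.177
spool 0.054
partsbox 0.042
```

```bash
python3 - <<'E'
from h import *
for n,W in (('top',cloud(dict(np.load('top0.npz')))),('w1',wcloud(dict(np.load('w1.npz'))))):
    k=(W[...,0]>.585)&(W[...,0]<.645)&(W[...,1]>.205)&(W[...,1]<.264)&(W[...,2]>.015)&(W[...,2]<.07)
    q=W[k];print(n,len(q));print((q[np.argsort(q[:,1])]*1000).round(0).astype(int).tolist())
    # tray front wall top
    k=(W[...,0]>.5)&(W[...,0]<.71)&(W[...,1]>.25)&(W[...,1]<.30)&(W[...,2]>.032)&(W[...,2]<.044)
    q=W[k]
    r=[]
    for a in np.arange(.51,.70,.02):
        s=q[(q[:,0]>a)&(q[:,0]<a+.02)]
        if len(s): r.append((a+.01,s[:,1].min(),len(s)))
    r=np.array(r);print((r*1000).round(0).tolist());f=np.polyfit(r[:,0],r[:,1],1);print(f, np.polyval(f,.61))
    x=q[:,0];print('x ext',np.percentile(x,[1,99]).round(3))
d=dict(np.load('w1.npz'));a=rect(d,.61,.26,.038,.11,560);p=dict(np.load('top0.npz'))
b=cv2.resize(p['image'][118:198,165:245][:,:,::-1],(240,240))
q=np.zeros((560,800,3),np.uint8);q[:,:560]=a;q[:240,560:]=b;cv2.imwrite('pics/ring.png',q)
E
```

```text
top 30
[[620, 223, 29], [618, 225, 38], [621, 225, 35], [618, 226, 20], [617, 228, 39], [620, 228, 40], [618, 230, 18], [620, 230, 43], [619, 233, 45], [618, 236, 50], [618, 239, 48], [618, 242, 49], [615, 245, 49], [618, 245, 49], [618, 247, 51], [615, 248, 47], [617, 250, 51], [615, 251, 49], [615, 254, 47], [618, 254, 46], [615, 257, 48], [618, 257, 47], [615, 260, 46], [614, 261, 38], [607, 263, 22], [614, 263, 18], [616, 263, 41], [610, 264, 39], [613, 264, 39], [608, 264, 37]]
[[520.0, 260.0, 12000.0], [540.0, 261.0, 9000.0], [560.0, 265.0, 8000.0], [580.0, 266.0, 10000.0], [600.0, 264.0, 12000.0], [620.0, 261.0, 23000.0], [640.0, 274.0, 7000.0], [660.0, 277.0, 10000.0], [680.0, 281.0, 9000.0], [700.0, 282.0, 8000.0]]
[0.12624543 0.19198554] 0.2689952503571801
x ext [0.525 0.702]
w1 83
[[618, 223, 27], [616, 224, 35], [616, 224, 30], [616, 224, 24], [617, 224, 26], [618, 224, 29], [618, 224, 34], [615, 225, 29], [616, 225, 35], [616, 225, 30], [616, 225, 32], [617, 225, 36], [616, 225, 22], [618, 225, 38], [617, 225, 24], [616, 225, 19], [615, 226, 34], [616, 226, 36], [617, 22
[... 648 characters left out ...]
[612, 260, 43], [611, 260, 16], [612, 260, 17], [613, 261, 38], [611, 261, 44], [611, 262, 42], [613, 262, 43], [613, 262, 16], [614, 262, 16], [611, 263, 41], [614, 263, 19], [612, 263, 17], [612, 263, 15], [613, 263, 41], [614, 263, 17], [611, 263, 39], [614, 263, 42], [605, 264, 16], [611, 264, 22], [605, 264, 26], [613, 264, 22], [606, 264, 37], [606, 264, 26], [613, 264, 33]]
[[520.0, 261.0, 173000.0], [540.0, 262.0, 46000.0], [560.0, 265.0, 62000.0], [580.0, 267.0, 42000.0], [600.0, 264.0, 101000.0], [620.0, 260.0, 83000.0], [640.0, 275.0, 50000.0], [660.0, 278.0, 34000.0], [680.0, 280.0, 40000.0], [700.0, 283.0, 59000.0]]
[0.12527642 0.19300036] 0.26941897209390303
x ext [0.519 0.699]
```

View pics/ring.png

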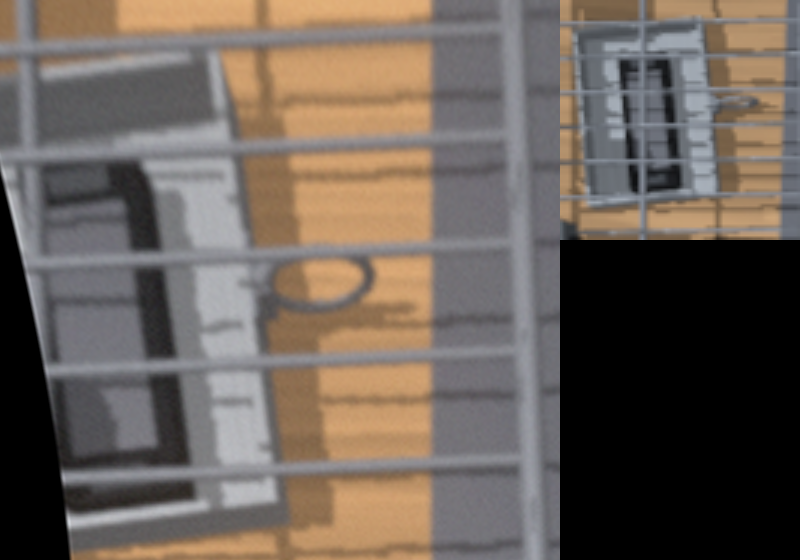

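The ring is sharp in both views: centre ≈ (0.614, 0.246, 0.026), tray yaw ≈ 97°. The hook has to be turned half round so that its J points into the shelf, so I turn it in the open.

Call:
play_rows:
  rows: [-1, 0, -0.6, 1, 8.3, -1, 0, -0.6, 1, 8.3, -1, 0, -0.6, 1, 8.3, -1, 0, -0.6, 1, 8.3, -1, 0, -0.6, 0, 8.3, -1, 0, -0.6, 0, 8.3, -1, 0, -0.6, 0, 8.3, -1, 0, -0.6, 0, 8.3, -1, 0, -0.6, 0, 8.3, -1, 0, -0.6, 0, 8.3]

```text
clock: 11.6
tool_pos: [0.4621, -0.0259, 0.1115]
tool_rot: [-3.142, -0.001, 2.959]
contact_force: [0.8, 0.4, -1.3]
gripper_width: 0.0244
```

Call:
play_rows:
  rows: [-1, 2.3, 0.3, 0, 8.3, -1, 2.3, 0.3, 0, 8.3, -1, 2.3, 0.3, 0, 8.3, -1, 2.3, 0.3, 0, 8.3, -1, 2.3, 0.3, 0, 8.3, -1, 2.3, 0.3, 0, 8.3, -1, 2.3, 0.3, 0, 8.3, -1, 2.3, 0.3, 0, 8.3, -1, 2.3, 0.3, 0, 8.3, -1, 2.3, 0.3, 0, 8.3]

```text
clock: 12.6
tool_pos: [0.693, 0.0044, 0.1111]
tool_rot: [3.141, -0.0, -1.876]
contact_force: [0.8, -0.1, -1.0]
gripper_width: 0.0247
```

Call:
play_rows:
  rows: [-1, 0.6, -0.2, 0, 8.3, -1, 0, 0, 0, 8.3, -1, 0, 0, 0, 8.2, -1, 0, 0, -3, 0, -1, 0, 0, -3, 0, -1, 0, 0, -3, 0, -1, 0, 0, 0, 0, -1, 0, 0, 0, 0]

```text
clock: 13.4
tool_pos: [0.698, 0.0024, 0.0217]
tool_rot: [3.14, 0.0, -1.449]
contact_force: [0.5, -0.1, -0.2]
gripper_width: 0.0248
```

```bash
cat > look.py <<'E'
import sys
from h import *
from plant import camera
n=sys.argv[1];cx,cy,z,half=map(float,sys.argv[2:6])
d,o=snap(n+'.npz');print(o['clock'],o['tool_pos'],o['tool_rot'],o['gripper_width'],o['contact_force'])
a=rect(d,cx,cy,z,half,500);b=cv2.resize(d['image'][:,:,::-1],(300,225))
q=np.zeros((500,800,3),np.uint8);q[:,:500]=a;q[:225,500:]=b
p=camera('top');u=cv2.resize(p['image'][100:300,190:430][:,:,::-1],(300,250));q[240:490,500:]=u
cv2.imwrite(f'pics/{n}.png',q)
E
python3 look.py w7 .65 .15 .035 .14
```

```text
13.4 [0.69799819 0.00237067 0.02167131] [ 3.14026090e+00  1.56924110e-04 -1.44920346e+00] 0.024791314792076604 [ 0.47526074 -0.13785736 -0.19906219]
```

View pics/w7.png

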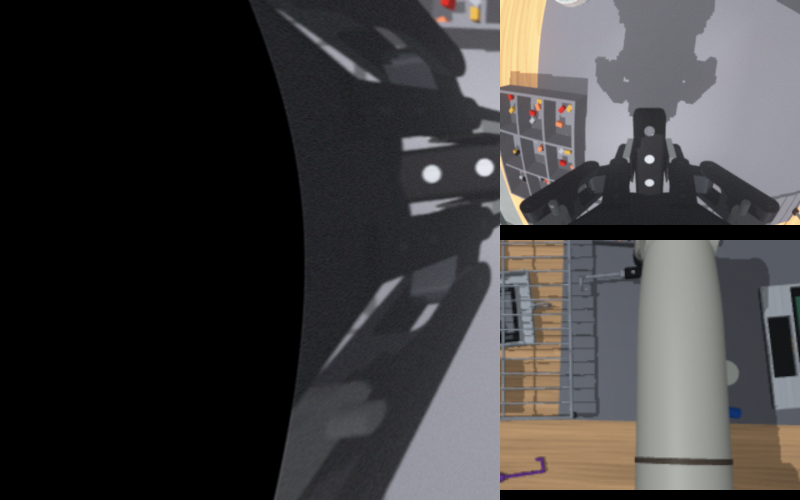

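```bash
cat > hk.py <<'E'
from h import *
from plant import camera,ctrl,nets
def hook(zb):
    """top-camera pixels of the hook J: bench-plane contrast by depth, world at bar height zb"""
    o=ctrl.get_obs();p=camera('top');W=cloud(p)
    u0=np.array([np.cos(o['tool_rot'][2]+np.pi),np.sin(o['tool_rot'][2]+np.pi)])
    if u0[1]<0:u0=-u0
    v0=np.array([-u0[1],u0[0]]);H=o['tool_pos'][:2]
    r=W[...,:2]-H;a=r@u0;b=r@v0
    k=(a>.05)&(a<.18)&(abs(b)<.06)&(W[...,2]>zb-.012)&(W[...,2]<zb+.02)
    print('tool',o['tool_pos'].round(4),'yaw',o['tool_rot'][2].round(3),'F',o['contact_force'].round(1),'w',o['gripper_width'])
    s=np.c_[a[k],b[k],W[k][:,2]]*1000
    return p,W,s[np.argsort(s[:,0])],W[k]
E
python3 - <<'E'
from hk import *
p,W,s,w=hook(.049)
for l in range(50,180,10):
    q=s[(s[:,0]>=l)&(s[:,0]<l+10)]
    if len(q):print(l,len(q),'b',q[:,1].min().round(),q[:,1].max().round(),'med',np.median(q[:,1]).round(1),'z',np.median(q[:,2]).round(1),'amax',q[:,0].max().round())
E
```

```text
tool [0.6994 0.0025 0.0238] yaw -1.449 F [ 0.9  0.4 -1.7] w 0.024381178926343696
50 18 b -6.0 7.0 med -0.1 z 55.4 amax 60.0
60 6 b -3.0 1.0 med -0.5 z 54.2 amax 69.0
70 10 b -5.0 3.0 med -0.4 z 53.4 amax 80.0
80 11 b -5.0 2.0 med -0.7 z 52.3 amax 90.0
90 6 b -3.0 2.0 med -0.6 z 54.7 amax 99.0
100 9 b -3.0 3.0 med -0.1 z 53.7 amax 108.0
110 12 b -5.0 3.0 med -0.6 z 53.5 amax 120.0
120 7 b -5.0 1.0 med -1.6 z 54.2 amax 129.0
130 10 b -3.0 31.0 med 0.5 z 54.2 amax 138.0
140 31 b -5.0 33.0 med 13.4 z 53.9 amax 150.0
150 20 b -5.0 31.0 med 14.9 z 53.3 amax 155.0
```

Call:
play_rows:
  rows: [-1, 0, 0, -1.2, 0, -1, 0, 0, -1.1, 0, -1, -0.2, 1.5, 0, 0, -1, -0.3, 2, 0, 0, -1, -0.3, 2, 0, 0, -1, -0.3, 2, 0, 0, -1, -0.2, 1.6, 0, 0, -1, 0, 0.8, 0, 0, -1, 0, 0, 0, 0, -1, 0, 0, 0, 0]

```text
clock: 14.55
tool_pos: [0.6855, 0.1015, -0.0014]
tool_rot: [-3.142, -0.0, -1.449]
contact_force: [-1.1, -0.9, -1.5]
gripper_width: 0.0248
```

```bash
python3 - <<'E'
from hk import *
p,W,s,w=hook(.026)
for l in range(50,180,10):
    q=s[(s[:,0]>=l)&(s[:,0]<l+10)]
    if len(q):print(l,len(q),'b',q[:,1].min().round(),q[:,1].max().round(),'med',np.median(q[:,1]).round(1),'z',np.median(q[:,2]).round(1),'amax',q[:,0].max().round())
k=(W[...,0]>.585)&(W[...,0]<.645)&(W[...,1]>.205)&(W[...,1]<.262)&(W[...,2]>.015)&(W[...,2]<.07)
print((W[k]*1000).round(0).astype(int).tolist())
E
```

```text
tool [ 0.6855  0.1015 -0.0014] yaw -1.449 F [-1.1 -0.9 -1.5] w 0.024782478452603538
50 16 b -9.0 6.0 med -0.7 z 31.3 amax 60.0
60 7 b -4.0 1.0 med -1.4 z 27.5 amax 69.0
70 2 b -3.0 0.0 med -1.1 z 28.5 amax 72.0
80 8 b -5.0 2.0 med -0.8 z 28.7 amax 90.0
90 9 b -5.0 2.0 med -1.7 z 28.7 amax 99.0
100 6 b -3.0 1.0 med -1.0 z 29.0 amax 108.0
110 6 b -4.0 0.0 med -2.1 z 28.6 amax 117.0
120 8 b -5.0 50.0 med -2.0 z 28.1 amax 130.0
130 14 b -3.0 53.0 med 30.8 z 28.2 amax 139.0
140 19 b -3.0 31.0 med 20.0 z 28.9 amax 150.0
150 13 b -4.0 52.0 med 20.5 z 29.3 amax 154.0
160 11 b 46.0 58.0 med 51.4 z 37.7 amax 170.0
170 54 b -30.0 58.0 med 20.8 z 36.4 amax 180.0
[[643, 250, 32], [643, 247, 32], [644, 245, 26], [644, 236, 28], [641, 251, 26], [640, 248, 29], [640, 244, 31], [640, 241, 31], [640, 238, 30], [640, 235, 30], [641, 233, 28], [636, 250, 33], [637, 248, 28], [637, 244, 30], [638, 242, 27], [638, 239, 26], [638, 236, 26], [638, 233, 26], [618, 257, 46], [617, 253, 51], [618, 251, 48], [618, 248, 47], [618, 245, 48], [618, 242, 48], [618, 239, 48], [618, 236, 50], [619, 233, 47], [618, 230, 49], [620, 228, 41], [620, 225, 40], [615, 260, 45], [615, 257, 47], [615, 254, 47], [615, 251, 49], [615, 248, 47], [616, 245, 45], [617, 227, 42], [618, 225, 37], [620, 223, 26], [613, 261, 40], [619, 230, 16], [618, 226, 20], [615, 260, 16], [615, 257, 17]]
```

Call:
play_rows:
  rows: [-1, -0.6, -0.1, 0, 0, -1, -0.6, -0.1, 0, 0, -1, -0.6, -0.1, 0, 0, -1, -0.6, -0.1, 0, 0, -1, -0.6, 0, 0, 0, -1, -0.6, 0, 0, 0, -1, 0, 0, 0, 0, -1, 0, 0, 0, 0, -1, 0, 0, 0, 0]

```text
clock: 15.5
tool_pos: [0.6496, 0.0977, -0.0014]
tool_rot: [-3.141, 0.0, -1.449]
contact_force: [-0.6, -0.3, -1.1]
gripper_width: 0.0246
```

```bash
python3 - <<'E'
from hk import *
p,W,s,w=hook(.026)
k=(W[...,0]>.575)&(W[...,0]<.66)&(W[...,1]>.205)&(W[...,1]<.262)&(W[...,2]>.015)&(W[...,2]<.07)
q=(W[k]*1000).round(0).astype(int);print(q[q[:,2]>=36].tolist());print(q[q[:,2]<36].tolist())
E
```

```text
tool [ 0.6496  0.0977 -0.0014] yaw -1.449 F [-0.6 -0.3 -1.1] w 0.02464085894858923
[[619, 257, 45], [618, 254, 48], [618, 251, 47], [618, 247, 51], [618, 244, 51], [618, 242, 49], [618, 239, 47], [619, 236, 45], [620, 234, 41], [619, 230, 45], [620, 228, 40], [621, 225, 37], [616, 260, 42], [615, 257, 46], [616, 254, 45], [615, 251, 48], [615, 247, 51], [615, 245, 46], [613, 261, 40]]
[[638, 239, 25], [638, 236, 25], [638, 232, 29], [638, 229, 27], [638, 226, 27], [638, 223, 27], [638, 220, 27], [638, 217, 30], [638, 214, 31], [638, 211, 28], [638, 208, 31], [639, 205, 28], [634, 250, 31], [635, 248, 26], [634, 244, 29], [635, 242, 26], [634, 238, 33], [634, 235, 32], [635, 232, 28], [634, 229, 33], [635, 226, 29], [635, 223, 30], [635, 220, 28], [635, 217, 27], [635, 214, 29], [635, 211, 31], [635, 208, 30], [628, 250, 27], [628, 247, 30], [627, 244, 34], [625, 250, 30], [626, 247, 26], [625, 244, 27], [619, 244, 29], [618, 228, 34], [618, 225, 34], [619, 223, 30], [616, 247, 27], [615, 243, 32], [618, 230, 20], [618, 226, 22], [615, 261, 15], [613, 247, 30], [613, 244, 29], [610, 247, 30], [609, 243, 32], [610, 241, 26], [607, 247, 28], [607, 244, 28], [607, 241, 28], [608, 238, 25], [607, 234, 28], [607, 231, 31], [603, 246, 29], [603, 243, 29], [604, 240, 29], [604, 238, 26], [603, 234, 32], [604, 231, 27], [604, 228, 26], [601, 247, 26], [600, 243, 32], [601, 240, 27], [601, 237, 27], [601, 234, 27], [601, 231, 26]]
```

Call:
play_rows:
  rows: [-1, 0, -0.5, 0, 0, -1, 0, -0.7, 0, 0, -1, 0, -0.8, 0, 0, -1, 0, -1.2, 0, 0, -1, 0, -1.5, 0, 0, -1, 0, -1.8, 0, 0, -1, 0, -1.8, 0, 0, -1, 0, -1.8, 0, 0, -1, 0, -1.8, 0, 0, -1, 0, -1.8, 0, 0]

```text
clock: 16.55
tool_pos: [0.6493, -0.0411, -0.0015]
tool_rot: [3.142, 0.0, -1.449]
contact_force: [-0.0, 4.5, -2.0]
gripper_width: 0.0248
```

Call:
play_rows:
  rows: [-1, 0, -1.8, 0, 0, -1, 0, -1.8, 0, 0, -1, 0, -1.8, 0, 0, -1, 0, -1.8, 0, 0, -1, 0, -1.8, 0, 0, -1, 0, -1.8, 0, 0, -1, 0, -1.5, 0, 0, -1, 0, -1, 0, 0, -1, 0, -0.5, 0, 0, -1, 0, 0, 0, 0]

```text
clock: 17.55
tool_pos: [0.6494, -0.1784, -0.0015]
tool_rot: [3.142, -0.001, -1.45]
contact_force: [-0.2, 0.4, -0.9]
gripper_width: 0.0246
```

```bash
python3 - <<'E'
from hk import *
p,W,s,w=hook(.026)
k=(W[...,0]>.48)&(W[...,0]<.73)&(W[...,1]>-.1)&(W[...,1]<.2)&(W[...,2]>.030)&(W[...,2]<.046)
q=W[k];box=cv2.minAreaRect((q[:,:2]*1000).astype(np.float32));print(len(q),box)
r=[]
for a in np.arange(.50,.72,.02):
    t=q[(q[:,0]>a)&(q[:,0]<a+.02)]
    if len(t):print(round(a+.01,3),t[:,1].min().round(3),t[:,1].max().round(3))
np.savez('top9.npz',**{k:p[k] for k in ['image','range_z','intrinsics','cam_to_world']})
im=p['image'][110:260,200:420][:,:,::-1];cv2.imwrite('pics/t9.png',cv2.resize(im,(800,545),interpolation=cv2.INTER_CUBIC))
E
```

```text
tool [ 0.6494 -0.1784 -0.0015] yaw -1.45 F [-0.2  0.4 -0.9] w 0.024642587464913473
585 ((619.0576782226562, 20.89307403564453), (181.72659301757812, 239.27554321289062), 1.4219751358032227)
0.53 0.01 0.138
0.55 0.01 0.139
0.57 0.01 0.139
0.59 0.01 0.14
0.61 -0.044 0.141
0.63 -0.098 0.141
0.65 -0.092 0.142
0.67 0.015 0.142
0.69 0.015 0.142
0.71 0.015 0.143
```

View pics/t9.png

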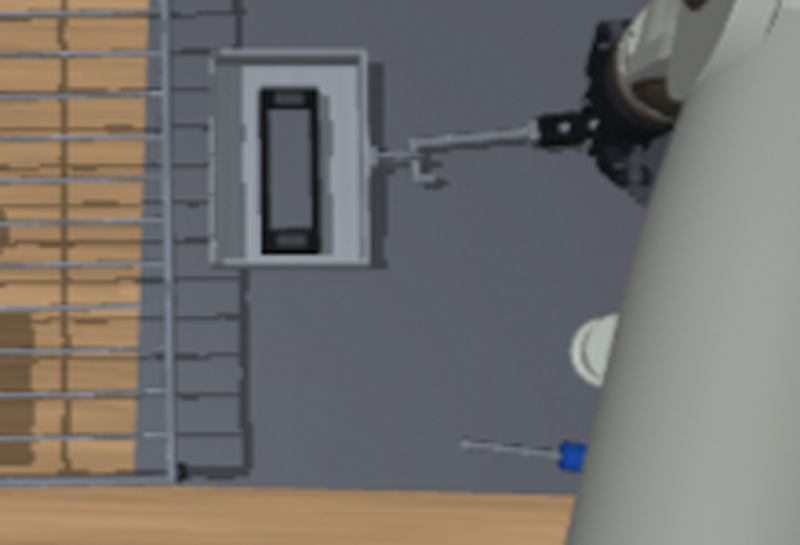

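The tray stands clear: centre ≈ (0.62, 0.077), which is shelf x ≈ -0.25, with the hook still in the ring. Next I unhook.

Call:
play_rows:
  rows: [-1, 0, 0.8, 0, 0, -1, 0, 0.8, 0, 0, -1, 0, 0, 0, 0, -1, 0.6, 0, 0, 0, -1, 0.6, 0, 0, 0, -1, 0.6, 0, 0, 0, -1, 0.6, 0, 0, 0, -1, 0.6, 0, 0, 0, -1, 0.6, 0, 0, 0, -1, 0, 0, 0, 0]

```text
clock: 18.6
tool_pos: [0.6861, -0.1614, -0.0017]
tool_rot: [-3.142, 0.0, -1.449]
contact_force: [-0.1, -0.2, -1.4]
gripper_width: 0.0245
```

```bash
python3 - <<'E'
from hk import *
p,W,s,w=hook(.026)
k=(W[...,0]>.56)&(W[...,0]<.70)&(W[...,1]>-.06)&(W[...,1]<.005)&(W[...,2]>.015)&(W[...,2]<.07)
q=(W[k]*1000).round(0).astype(int);print('ring',q[q[:,2]>=38].tolist());print('hook min x',sorted(q[q[:,2]<36].tolist())[:12])
E
```

```text
tool [ 0.6861 -0.1614 -0.0017] yaw -1.449 F [-0.1 -0.2 -1.4] w 0.024501088983495227
ring [[622, -6, 43], [621, -9, 47], [621, -12, 50], [621, -15, 49], [622, -18, 47], [621, -20, 52], [621, -24, 49], [620, 2, 39], [619, 0, 44], [618, -3, 47], [618, -6, 46], [618, -9, 47], [619, -12, 46], [618, -14, 51], [618, -17, 50], [618, -21, 48], [619, -24, 46], [619, -27, 46], [619, -30, 47], [620, -34, 40], [617, 5, 38], [617, 2, 38], [618, -34, 38]]
hook min x [[611, 5, 35], [617, -36, 24], [618, -34, 19], [619, -38, 31], [619, -31, 16], [621, -33, 21], [622, -31, 17], [637, -26, 31], [637, -14, 29], [638, -23, 27], [638, -20, 26], [638, -17, 29]]
```

Call:
play_rows:
  rows: [-1, 0, 0, 2, 0, -1, 0, 0, 3, 0, -1, 0, 0, 2, 0, -1, -2, -0.6, 0, 0, -1, -2.5, -0.8, 0, 0, -1, -2.5, -0.8, 0, 0, -1, -2, -0.7, 0, 0, -1, -0.6, 0, 0, 0, -1, 0, 0, -3, 0, -1, 0, 0, -3, 0]

```text
clock: 19.65
tool_pos: [0.5905, -0.1906, 0.0092]
tool_rot: [-3.139, -0.001, -1.449]
contact_force: [-0.3, 0.3, -1.7]
gripper_width: 0.0246
```

Call:
play_rows:
  rows: [-1, 0, 0, -1.5, 0, -1, 0, 0, -0.8, 0, -1, 0, 0, -0.2, 0, -1, 0, 0, 0, 0]

```text
clock: 20.05
tool_pos: [0.59, -0.1904, -0.0157]
tool_rot: [-3.141, -0.0, -1.449]
contact_force: [-0.4, 0.5, -0.6]
gripper_width: 0.0246
```

Call:
play_rows:
  rows: [-1, 0, 0, -0.3, 0, -1, 0, 0, 0, 0, 0.2, 0, 0, 0, 0, 1, 0, 0, 0, 0, 1, 0, 0, 0, 0, 1, 0, 0, 0.5, 0, 1, 0, 0, 2, 0, 1, 0, 0, 4, 0, 1, 0, 0, 4, 0, 1, 0, 0, 4, 0]

```text
clock: 21.05
tool_pos: [0.5891, -0.1903, 0.1274]
tool_rot: [-3.142, -0.0, -1.449]
contact_force: [0.8, -1.5, 0.2]
gripper_width: 0.0856
```

```bash
cat > bat.py <<'E'
from h import *
def fit(W,im,z0,z1,x0,x1,y0,y1):
    k=(W[...,0]>x0)&(W[...,0]<x1)&(W[...,1]>y0)&(W[...,1]<y1)&(W[...,2]>z0)&(W[...,2]<z1)
    q=(W[k][:,:2]*1000).astype(np.float32);return len(q),cv2.minAreaRect(q)
E
python3 - <<'E'
from bat import *
from plant import camera,ctrl,nets
o=ctrl.get_obs();print(o['tool_pos'],o['gripper_width'])
p=camera('top');W=cloud(p)
print('batt depth',fit(W,None,.021,.034,.54,.70,.025,.125))
m=nets.trace('battery',p)
for x in m[:2]:
    v,u=np.where(x['mask']);q=plane(p,np.c_[u,v],.028);print(x['conf'],len(u),cv2.minAreaRect((q[:,:2]*1000).astype(np.float32)))
m=nets.trace('hook',p)
for x in m[:3]:
    v,u=np.where(x['mask']);q=plane(p,np.c_[u,v],.012);print('hook',x['conf'],cv2.minAreaRect((q[:,:2]*1000).astype(np.float32)))
# bay: dark floor region depth z ~.012 within laptop
d=dict(np.load('top0.npz'));W0=cloud(d);g=d['image'].max(-1)
v,u=np.mgrid[:384,:512];P=plane(d,np.c_[u.ravel(),v.ravel()],.012).reshape(384,512,3)
k=(P[...,0]>.42)&(P[...,0]<.64)&(P[...,1]>-.40)&(P[...,1]<-.285)&(g<70)
n,lab,st,ce=cv2.connectedComponentsWithStats(k.astype(np.uint8));i=1+np.argmax(st[1:,4])
q=P[lab==i];print('bay',st[i],cv2.minAreaRect((q[:,:2]*1000).astype(np.float32)),q.mean(0))
E
```

```text
[ 0.58913339 -0.1903265   0.12742006] 0.08564540510559394
batt depth (727, ((608.5470581054688, 73.65365600585938), (136.8682098388672, 48.6491584777832), 1.275101661682129))
0.92 739 ((606.6494750976562, 74.79594421386719), (139.08802795410156, 49.1805305480957), 2.6545963287353516)
0.49 2133 ((618.1984252929688, 54.002262115478516), (190.73626708984375, 179.2537078857422), 1.4342548847198486)
hook 0.86 ((207.48805236816406, 325.44354248046875), (32.49943161010742, 194.87464904785156), 14.240448951721191)
hook 0.74 ((387.43658447265625, 635.911376953125), (195.5436553955078, 36.11605453491211), 10.548197746276855)
hook 0.64 ((579.519775390625, -133.2044677734375), (32.01895523071289, 195.43016052246094), 12.14122486114502)
bay [404 161  23  49 785] ((531.2346801757812, -341.67230224609375), (145.6507568359375, 50.66897964477539), 6.311246395111084) [ 0.53094722 -0.34181863  0.012     ]
```

Call:
play_rows:
  rows: [0.53, 0.2, 2.6, 0, -8.5, 0.53, 0.2, 2.6, 0, -8.5, 0.53, 0.2, 2.6, 0, -8.5, 0.53, 0.2, 2.7, 0, -8.5, 0.53, 0.2, 2.7, 0, -8.5, 0.53, 0.2, 2.7, 0, -8.5, 0.53, 0.2, 2.7, 0, -8.5, 0.53, 0.2, 2.7, 0, -8.5, 0.53, 0.2, 2.7, 0, -8.5, 0.53, 0.1, 2.5, 0, -8.5]

```text
clock: 22.2
tool_pos: [0.6079, 0.0758, 0.1243]
tool_rot: [3.141, -0.002, -2.939]
contact_force: [-0.2, 0.5, 0.4]
gripper_width: 0.0654
```

Call:
play_rows:
  rows: [0.53, 0, 0, 0, -8.5, 0.53, 0, 0, 0, -2, 0.53, 0, 0, -3, 0, 0.53, 0, 0, -3, 0, 0.53, 0, 0, 0, 0, 0.53, 0, 0, 0, 0]

```text
clock: 22.8
tool_pos: [0.6078, 0.0745, 0.0652]
tool_rot: [-3.141, -0.002, -3.116]
contact_force: [0.1, 0.2, 0.1]
gripper_width: 0.0653
```

```bash
python3 - <<'E'
from bat import *
d,o=snap('w10.npz');W=wcloud(d);t=o['tool_pos'];print(t,o['tool_rot'],o['gripper_width'])
r=W-t
k=(abs(r[...,0])<.025)&(abs(r[...,1])<.075)&(W[...,2]>.045)&(W[...,2]<.2)
q=r[k];print(len(q))
for y in np.arange(-.075,.075,.005):
    s=q[(q[:,1]>=y)&(q[:,1]<y+.005)]
    if len(s):print(round(y*1000),len(s),'zmin rel TCP',(s[:,2].min()*1000).round(),'x',(s[s[:,2].argmin(),0]*1000).round())
print('batt',fit(W,None,.021,.034,.53,.70,.025,.125))
k=(W[...,2]>.021)&(W[...,2]<.034)&(W[...,0]>.5)&(W[...,0]<.7)&(W[...,1]>.03)&(W[...,1]<.12)
q=W[k];print((q.min(0)*1000).round(),(q.max(0)*1000).round())
E
```

```text
[0.6077643  0.07449936 0.06518339] [-3.14139952e+00 -1.87629807e-03 -3.11594508e+00] 0.06526738371537344
36445
-75 14 zmin rel TCP -20.0 x 12.0
-70 480 zmin rel TCP 79.0 x 10.0
-65 1493 zmin rel TCP 71.0 x -10.0
-60 2434 zmin rel TCP 70.0 x -5.0
-55 3061 zmin rel TCP 68.0 x -5.0
-50 783 zmin rel TCP 34.0 x -5.0
-45 574 zmin rel TCP 32.0 x -6.0
-40 834 zmin rel TCP 28.0 x -9.0
-35 1809 zmin rel TCP 26.0 x 1.0
-30 1172 zmin rel TCP 80.0 x -11.0
-25 1149 zmin rel TCP 88.0 x -16.0
-20 1176 zmin rel TCP 92.0 x -9.0
-15 1247 zmin rel TCP 91.0 x -8.0
-10 1118 zmin rel TCP 92.0 x -9.0
-5 970 zmin rel TCP 93.0 x -9.0
0 979 zmin rel TCP 93.0 x -9.0
5 1201 zmin rel TCP 92.0 x -9.0
10 1275 zmin rel TCP 92.0 x -9.0
15 1175 zmin rel TCP 93.0 x -10.0
20 1113 zmin rel TCP 87.0 x -17.0
25 1089 zmin rel TCP 78.0 x -12.0
30 1779 zmin rel TCP 26.0 x -1.0
35 772 zmin rel TCP 29.0 x -11.0
40 560 zmin rel TCP 32.0 x -8.0
45 796 zmin rel TCP 36.0 x -8.0
50 3341 zmin rel TCP 68.0 x -8.0
55 2309 zmin rel TCP 70.0 x -8.0
60 1409 zmin rel TCP 72.0 x -13.0
65 333 zmin rel TCP 80.0 x 7.0
batt (12582, ((620.373291015625, 77.72569274902344), (172.2183380126953, 66.25004577636719), 9.358246803283691))
[528.  48.  22.] [700. 120.  34.]
```

Call:
play_rows:
  rows: [0.53, 0, 0, -2.5, 0, 0.53, 0, 0, -2.5, 0, 0.53, 0, 0, -1.5, 0, 0.53, 0, 0, -0.8, 0, 0.53, 0, 0, 0, 0, -1, 0, 0, 0, 0, -1, 0, 0, 0, 0, -1, 0, 0, 0, 0, -1, 0, 0, 0, 0, -1, 0, 0, 0, 0]

```text
clock: 23.85
tool_pos: [0.6095, 0.0747, -0.0057]
tool_rot: [3.141, 0.003, -3.116]
contact_force: [-0.9, -0.3, 6.1]
gripper_width: 0.0483
```

Call:
play_rows:
  rows: [-1, 0, 0, 0.5, 0, -1, 0, 0, 1.5, 0, -1, 0, 0, 2.5, 0, -1, 0, 0, 3, 0, -1, 0, 0, 3, 0, -1, 0, 0, 1.5, 0]

```text
clock: 24.45
tool_pos: [0.6094, 0.0747, 0.1165]
tool_rot: [3.141, 0.004, -3.116]
contact_force: [0.0, -0.1, -2.3]
gripper_width: 0.0482
```

```bash
cat > held.py <<'E'
from bat import *
from plant import ctrl,camera,nets
d,o=snap('w11.npz');W=wcloud(d);t=o['tool_pos'];print(o['clock'],t,o['tool_rot'],o['gripper_width'],o['contact_force'])
r=W-t;k=(abs(r[...,1])<.03)&(abs(r[...,0])<.085)&(r[...,2]<.045)&(r[...,2]>-.02)
q=r[k]*1000
for x in range(-80,85,10):
    s=q[(q[:,0]>=x)&(q[:,0]<x+10)]
    if len(s):print(x,len(s),'z med',np.median(s[:,2]).round(1),'y',s[:,1].min().round(),s[:,1].max().round(),'x',s[:,0].min().round(),s[:,0].max().round())
p=camera('top')
for x in nets.trace('battery',p)[:2]:
    v,u=np.where(x['mask']);P=plane(p,np.c_[u,v],t[2]+.036);print(x['conf'],len(u),cv2.minAreaRect((P[:,:2]*1000).astype(np.float32)))
E
python3 held.py
```

```text
24.45 [0.60937885 0.07471316 0.11646669] [ 3.14123833  0.00393587 -3.11593258] 0.048187325266886676 [ 0.02855656 -0.1490896  -2.27336656]
-80 618 z med 33.9 y -27.0 23.0 x -73.0 -70.0
-70 2631 z med 34.4 y -27.0 23.0 x -70.0 -60.0
-60 2553 z med 34.4 y -27.0 23.0 x -60.0 -50.0
-50 2443 z med 34.6 y -26.0 23.0 x -50.0 -40.0
-40 2319 z med 34.6 y -26.0 24.0 x -40.0 -30.0
-30 2164 z med 34.6 y -26.0 25.0 x -30.0 -20.0
-20 2337 z med 34.6 y -30.0 30.0 x -20.0 -10.0
-10 2000 z med 34.7 y -30.0 25.0 x -10.0 -0.0
0 1792 z med 34.7 y -24.0 25.0 x 0.0 10.0
10 1506 z med 34.7 y -25.0 26.0 x 10.0 20.0
20 1362 z med 34.6 y -24.0 26.0 x 20.0 30.0
30 1209 z med 34.6 y -24.0 26.0 x 30.0 40.0
40 252 z med 34.6 y -24.0 26.0 x 40.0 45.0
```

Call:
play_rows:
  rows: [-1, -0.2, -1.5, 1, 0.5, -1, -0.5, -3, 1, 0.5, -1, -0.5, -3.5, 1, 0.5, -1, -0.6, -3.5, 0, 0.5, -1, -0.6, -3.5, 0, 0.5, -1, -0.6, -3.5, 0, 0.5, -1, -0.6, -3.5, 0, 0, -1, -0.6, -3.5, 0, 0, -1, -0.5, -2.5, 0, 0, -1, -0.2, -1.5, 0, 0]

```text
clock: 25.6
tool_pos: [0.5581, -0.222, 0.1404]
tool_rot: [3.14, -0.003, -3.065]
contact_force: [-0.1, 0.3, -1.2]
gripper_width: 0.0483
```

```bash
python3 - <<'E'
from bat import *
d,o=snap('w12.npz');W=wcloud(d);t=o['tool_pos'];print(t,o['tool_rot'],o['gripper_width'])
a=rect(d,.53,-.36,.024,.13,560);cv2.imwrite('pics/bay.png',a)
k=(W[...,0]>.35)&(W[...,0]<.72)&(W[...,1]>-.40)&(W[...,1]<-.27)
fl=k&(W[...,2]>.005)&(W[...,2]<.0165)&(abs(W[...,1]+.34)<.032)&(abs(W[...,0]-.53)<.09)
q=(W[fl][:,:2]*1000).astype(np.float32);print('floor',len(q),cv2.minAreaRect(q),np.percentile(W[fl][:,2],[5,50,95]))
rm=k&(W[...,2]>.020)&(W[...,2]<.03)
# rim inner edges: scan lines
for x in np.arange(.47,.60,.02):
    s=W[k&(abs(W[...,0]-x)<.004)];f=s[(s[:,2]<.017)&(s[:,2]>.006)&(abs(s[:,1]+.34)<.035)];r=s[(s[:,2]>.0195)&(s[:,2]<.03)]
    up=r[r[:,1]>-.335][:,1];lo=r[r[:,1]<-.345][:,1]
    print(x.round(2),'floor y',f[:,1].min().round(4) if len(f) else None,f[:,1].max().round(4) if len(f) else None,'rim',up.min().round(4) if len(up) else None,lo.max().round(4) if len(lo) else None)
for y in (-.325,-.335,-.345,-.355):
    s=W[k&(abs(W[...,1]-y)<.004)];r=s[(s[:,2]>.0195)&(s[:,2]<.03)]
    hi=r[r[:,0]>.57][:,0];lo=r[r[:,0]<.49][:,0];print(y,'rim x',hi.min().round(4) if len(hi) else None,lo.max().round(4) if len(lo) else None)
E
```

```text
[ 0.55813262 -0.22197813  0.14037009] [ 3.14040259e+00 -2.85803715e-03 -3.06521834e+00] 0.04834315356958799
floor 6916 ((530.0224609375, -339.93695068359375), (179.3548583984375, 63.94508361816406), 0.17294394969940186) [0.01133435 0.01260691 0.01399029]
0.47 floor y -0.3746 -0.3103 rim -0.3169 -0.3742
0.49 floor y -0.3737 -0.3076 rim -0.3146 -0.3716
0.51 floor y -0.3719 -0.3055 rim -0.3119 -0.3694
0.53 floor y -0.3692 -0.3132 rim -0.3104 -0.3641
0.55 floor y -0.3669 -0.312 rim -0.3079 -0.3636
0.57 floor y -0.3652 -0.3086 rim -0.3057 -0.363
0.59 floor y -0.3745 -0.3075 rim -0.3036 -0.3606
-0.325 rim x 0.6025 0.4551
-0.335 rim x 0.6032 0.4562
-0.345 rim x 0.6047 0.4569
-0.355 rim x 0.6056 0.4577
```

View pics/bay.png

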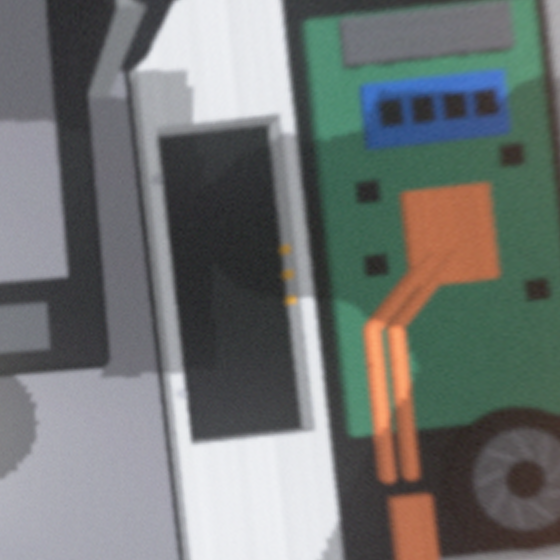

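Call:
play_rows:
  rows: [-1, -0.3, -1.5, 0, 0.5, -1, -0.4, -2, 0, 0.5, -1, -0.5, -2.5, 0, 0.5, -1, -0.5, -2.5, 0, 0.4, -1, -0.5, -2, -1, 0, -1, -0.3, -1.2, -2, 0, -1, 0, 0, -3, 0, -1, 0, 0, -3, 0, -1, 0, 0, -2, 0, -1, 0, 0, 0, 0]

```text
clock: 26.65
tool_pos: [0.5326, -0.3353, 0.0279]
tool_rot: [3.137, -0.005, -3.03]
contact_force: [-0.6, 0.5, -2.2]
gripper_width: 0.0487
```

```bash
python3 - <<'E'
from bat import *
d,o=snap('w13.npz');W=wcloud(d);t=o['tool_pos'];print(o['clock'],t,o['tool_rot'],np.degrees(o['tool_rot'][2]),o['gripper_width'],o['contact_force'])
zt=t[2]+.0346
k=(abs(W[...,2]-zt)<.006)&(abs(W[...,0]-.53)<.09)&(abs(W[...,1]+.339)<.05)
# battery-axis coordinates from left end of the pack
th=o['tool_rot'][2]+np.pi;c,s=np.cos(th),np.sin(th);r=W[k][:,:2]-t[:2];a=r@[c,s]*1000;b=r@[-s,c]*1000
print('a min',np.percentile(a,[0,.5,1]));m=(a<-25);print('b',np.percentile(b[m],[.5,1,50,99,99.5]))
k=(W[...,2]>.0195)&(W[...,2]<.03)&(W[...,0]>.4)&(W[...,0]<.46)&(abs(W[...,1]+.345)<.012)
print('bay low-x rim',W[k][:,0].max())
for x in (.465,.475,.485,.495):
    s_=W[(abs(W[...,0]-x)<.004)&(W[...,2]>.0195)&(W[...,2]<.028)&(W[...,1]>-.40)&(W[...,1]<-.28)]
    up=s_[s_[:,1]>-.335][:,1];lo=s_[s_[:,1]<-.345][:,1];print(x,up.min() if len(up) else None,lo.max() if len(lo) else None)
E
```

```text
26.65 [ 0.53256269 -0.33532618  0.02792232] [ 3.13694598 -0.00547081 -3.02971303] -173.58976971816534 0.04868666230089668 [-0.57817498  0.47624777 -2.19079172]
a min [-72.07812324 -71.60168498 -71.1518054 ]
b [-24.92910498 -24.5711801   -0.47460849  23.800351    24.16756041]
bay low-x rim 0.4577174388682729
0.465 None -0.37542915997928844
0.475 None -0.3741592992585392
0.485 None -0.37330723710551894
0.495 None -0.3720213590879129
```

Call:
play_rows:
  rows: [-1, 0, -0.3, 0, 0, -1, 0, 0, 0, 0, -1, 0, 0, -0.5, 0, -1, 0, 0, -0.5, 0, -1, 0, 0, 0, 0]

```text
clock: 27.2
tool_pos: [0.534, -0.3401, 0.0217]
tool_rot: [3.141, -0.001, -3.03]
contact_force: [-0.6, 0.3, -3.0]
gripper_width: 0.0484
```

Call:
play_rows:
  rows: [-1, -0.15, 0.1, 0, 0, -1, 0, 0, -0.4, 0, -1, 0, 0, -0.4, 0, -1, 0, 0, -0.4, 0, -1, 0, 0, -0.4, 0, -1, 0, 0, -0.2, 0, -1, 0, 0, 0, 0, -1, 0, 0, 0, 0]

```text
clock: 28.0
tool_pos: [0.533, -0.3394, 0.0045]
tool_rot: [-3.142, 0.0, -3.03]
contact_force: [-0.1, -0.6, -1.8]
gripper_width: 0.0486
```

Call:
play_rows:
  rows: [-1, 0, 0, -0.1, 0, -1, 0, 0, -0.1, 0, -1, 0, 0, -0.1, 0, -1, 0, 0, 0, 0]

```text
clock: 28.4
tool_pos: [0.5331, -0.3395, 0.0023]
tool_rot: [-3.141, 0.001, -3.03]
contact_force: [-1.9, 0.5, 4.3]
gripper_width: 0.0484
```

Call:
play_rows:
  rows: [-1, 0, 0, -0.05, 0, 0.4, 0, 0, 0, 0, 0.4, 0, 0, 0, 0, 0.4, 0, 0, 0, 0, 0.4, 0, 0, 1, 0, 0.4, 0, 0, 3, 0, 0.4, 0, 0, 4, 0, 0.4, 0, 4, 4, 0, 0.4, 0, 4, 0, 0, 0.4, 0, 4, 0, 0]

```text
clock: 29.4
tool_pos: [0.5335, -0.2234, 0.1187]
tool_rot: [-3.14, 0.003, -3.031]
contact_force: [0.7, 0.9, -0.3]
gripper_width: 0.0599
```

Call:
play_rows:
  rows: [1, -1, 2, 0, 0, 1, -1, 2, 0, 0, 1, 0, 0, 0, 0, 1, 0, 0, 0, 0, 1, 0, 0, 0, 0]

```text
clock: 29.9
tool_pos: [0.5133, -0.1847, 0.1167]
tool_rot: [-3.141, 0.001, -3.031]
contact_force: [0.3, -1.1, 0.4]
gripper_width: 0.0854
```

```bash
python3 - <<'E'
from bat import *
from plant import camera,ctrl,nets
d,o=snap('w14.npz');W=wcloud(d);print(o['clock'],o['tool_pos'],o['gripper_width'])
k=(W[...,2]>.030)&(W[...,2]<.042)&(abs(W[...,0]-.53)<.1)&(abs(W[...,1]+.339)<.05)
q=W[k];print('wrist batt',len(q),cv2.minAreaRect((q[:,:2]*1000).astype(np.float32)),'z',np.percentile(q[:,2],[5,50,95]))
A=np.c_[q[:,:2],np.ones(len(q))];print('tilt',np.linalg.lstsq(A,q[:,2],rcond=None)[0][:2])
p=camera('top');Wt=cloud(p)
print('top batt',fit(Wt,None,.029,.045,.43,.63,-.385,-.295))
k=(Wt[...,0]>.5)&(Wt[...,0]<.73)&(Wt[...,1]>.005)&(Wt[...,1]<.16)&(Wt[...,2]>.030)&(Wt[...,2]<.046);print('tray',cv2.minAreaRect((Wt[k][:,:2]*1000).astype(np.float32)))
for n,z in (('hook',.012),('solder_spool',.048),('flux_jar',.055),('screwdriver',.01)):
    for x in nets.trace(n,p)[:3]:
        v,u=np.where(x['mask']);P=plane(p,np.c_[u,v],z);print(n,round(x['conf'],2),[np.round(e) for e in cv2.minAreaRect((P[:,:2]*1000).astype(np.float32))])
cv2.imwrite('pics/end.png',cv2.resize(p['image'][:,:,::-1],(800,600)))
E
```

```text
29.9 [ 0.51327744 -0.18469165  0.11671883] 0.0853677388801073
wrist batt 6226 ((530.59716796875, -339.3606262207031), (139.7239227294922, 51.56513214111328), 6.322013854980469) z [0.03419736 0.03664568 0.0378585 ]
tilt [ 0.00183417 -0.02703081]
top batt (1, ((468.28594970703125, -321.82366943359375), (0.0, 0.0), 0.0))
tray ((617.3792724609375, 72.88640594482422), (181.19802856445312, 135.22982788085938), 1.412246584892273)
hook 0.84 [array([387., 635.]), array([195.,  35.]), np.float64(11.0)]
hook 0.7 [array([ 578., -132.]), array([ 41., 200.]), np.float64(12.0)]
hook 0.64 [array([208., 323.]), array([ 37., 196.]), np.float64(16.0)]
solder_spool 0.63 [array([ 463., -188.]), array([56., 65.]), np.float64(1.0)]
flux_jar 0.71 [array([ 790., -149.]), array([47., 63.]), np.float64(47.0)]
screwdriver 0.7 [array([ 373., -195.]), array([97., 29.]), np.float64(82.0)]
```

View pics/end.png

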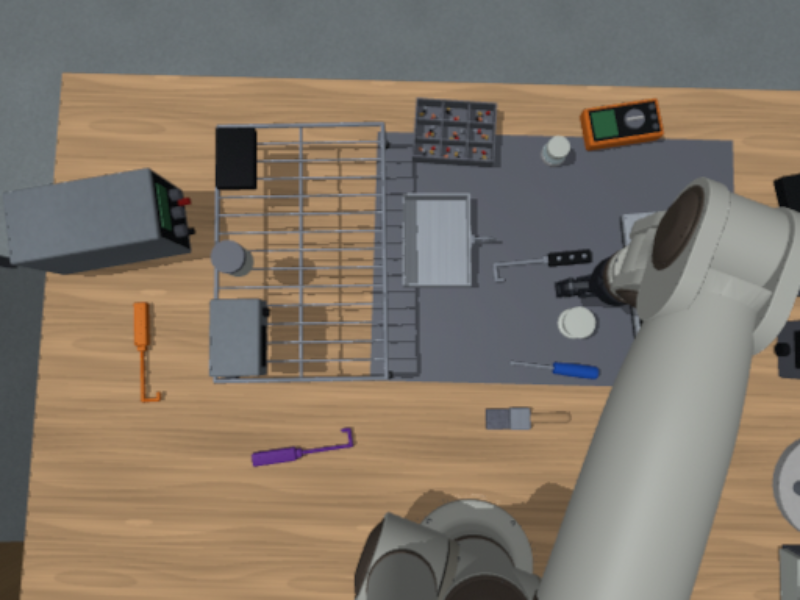

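The picture shows the tray clear of the shelf at (437,240), the hook flat at (540,262), and the spool, jar and screwdriver in place. The bay is hidden by the arm, but the wrist depth puts the pack in it.

```bash
python3 -c "
from plant import ctrl
print(ctrl.sign_off())"
```

```text
the job is handed in; nothing more can be done
None
```

The battery is in the laptop's bay, and I handed the job in at about 30 s on the robot's clock. The hook was drawn out, laid down and let go, then taken again by its handle and turned to face the shelf. It dragged the tray clear, was unhooked and laid flat, and the battery was set in under light contact (about 4 N).

**Last checks:**
- **Battery:** centre (530.6, -339.4) mm against my bay estimate of (530, -338.9) mm, and yaw 6.3° against about 6.3°. Its top is at about 36.6 mm (36 expected). The plane fit gave a tilt of 0.027 rad, within the 0.06 limit, and I put it down to depth noise. The top camera could not confirm the battery because the arm hid the bay; these figures are from the wrist camera.
- **Tray:** centre at about shelf x = -0.25 m, so its back edge is roughly 35 mm in front of the rail.
- **Hook:** in the last picture it lies flat, out of the ring and clear of tray, shelf and laptop.
- **Bystanders:** the spool and jar read within about 6 mm of where they started. The screwdriver I compared only by eye, and it looks unmoved.

**What disagreed or failed:**
- **Fingertip reach:** both cameras put the tips about 25 mm behind the reported TCP, not 11 mm ahead as stated. My first grasp therefore closed above the hook and came away empty, without moving it. I used the measured value from then on.
- **Gripper opening:** the reading also came out about 2 mm low on known widths.

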